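# Sort the modules and load the microscope

## Robot

A 7-joint arm with a two-finger parallel gripper is mounted at the origin on the work surface. World frame = base frame: x ahead of the robot, y to its left, z up, the work surface at z = 0. Lengths are in mm, angles in degrees, forces in N, time in s.
With the tool pointing down it reaches from about 400 to 850 mm from the base axis. Payload 4.4 kg.
Tool frame: the origin (TCP) lies at the centre of the arm's flange, where the gripper is bolted on; the fingertips stand 199 mm ahead of it and the grasp point (between the pads) lies 180 mm ahead of it; y points along the fingers, z is the direction in which the jaws open and shut, and the axes are right-handed (so a half turn about y gives the same grasp; the last joint's range is limited). The gripper opens to 94 mm and grips with 3 to 60 N. Pads are 16 mm wide; open, the fingers measure 119 mm over their backs; the gripper's body (75 mm by 177 mm) begins 78 mm behind the grasp point.
Start: joints at [60.057, 36.005, 2.206, 86.941, -1.547, 57.084, -1.146], TCP at [286.723, -583.357, 404.678] pointing down, gripper open.
Joint ranges: [-175.42, 175.42], [-21.48, 121.26], [-71.46, 75.88], [10.55, 141.38], [-63.04, 243.04], [13.31, 113.54], [-168.57, 168.57]. Speed limits (degrees/s): [147.25, 147.25, 180, 180, 180, 180, 180].

## Interface

Orientations are given as a 3x3 rotation matrix whose columns are the frame's x, y, z axes.
In Python, from station import ctrl, vision gives the robot as it stands. The module is installed in compiled form; this text tells all that it offers.
- The arm moves only by the shell command python3 -m pendant 'ROWS' [FORCE]. ROWS is a JSON object of lists of equal length, an entry for each row: "slide": the shift along the tool's x, y, z in m, a list of three; "angular": the turn, a rotation vector about the tool's x, y, z in degrees, a list of three; "grip": the closure in counts, from 0 (fully open) to 255 (shut). A call has exactly 8 rows; each row is the pose to reach, as a shift and turn from the pose commanded when the call began, along the tool's axes at that moment; what a row does not reach only later rows make up. A row lasts 1/12 s, in which the tool goes at most 41.7 mm and 7.16 degrees, less where a joint would pass 70% of its speed; a pose out of reach is approached as far as the arm can. A call with a gripper value outside its range is refused whole. The fingers move at their own pace and stop on an object; FORCE is the grip in N (left out, the last holds). Time passes only in rows, so rows that repeat a pose let the fingers close, or fill a call up. It gives the time, the measured TCP pose, the force and the opening at its end, in the units of the state.
- ctrl.sense(): the state, without advancing time (a new reading comes with each control period).
- vision.snapshot(name): name is "scene" or "side" or "wrist"; returns a dict with "frame" (480x640x3 uint8, red, green, blue), "range_z" (480x640 float32, mm along the optical axis (not along the pixel's ray), 0 where there is no reading), "K" (3x3 intrinsics, pixels), "R" (3x3) and "t" (3): a world point X has camera coordinates R X + t. Camera axes: x right, y down, z forward; pixel columns grow to the right and rows downward; lengths in mm; the calibration is good to about 2 mm. A picture is of the moment at which its call begins.
- ctrl.close_job(): hands the job in, once; it reports no verdict.
The state is a dict: "t": time; "joints": joint angles; "qvel": joint speeds; "effort": joint torques, N m; "tool_pos": TCP position; "tool_rot": TCP orientation; "contact_force": force on the tool from outside, world axes, zero at the start; "ft_torque": the same for the moment, N m; "gripper_width": finger opening in mm.
Only numpy, scipy, OpenCV 4.12 (cv2) and the standard library are available. Lean on these libraries where they do the work, as an engineer would, in place of code of your own. Each camera call takes 0.05 s, during which the arm holds its last target.

## Task

Set each of the three heat-sink modules down, upright, on the foam pad whose painted outline matches it in colour and shape, centred inside the outline and squared up with it; do not drop them. Only when all three are in place, take the board carrier by its orange handle and slide it in under the microscope's lens from the open side, flat on the black stage, with the handle centred inside the orange outline and the carrier lined up with the stage so that the green board lies under the lens. Do not knock over the flux bottle.

Things in the scene. Friction and masses are not known exactly. Their poses are not given: they have to be found in the camera images.
- relay_center (a point): loose module on a finned aluminium heat-sink block (straight sides from 0 to 20 mm up, good to grip), with a 3 mm blue board on top and two black blocks; rectangular, 64 (its x) x 40 mm (its y), 32 mm tall in all, about 0.1 kg; the point is at its centre, 16 mm above its underside; z up; belongs on the blue rectangle (either way round)
- driver_center (a point): loose module on a finned aluminium heat-sink block (straight sides from 0 to 20 mm up, good to grip), with a 3 mm red board on top and one black block; square, 44 x 44 mm (its x and y), 32 mm tall in all, about 0.1 kg; the point is at its centre, 16 mm above its underside; z up; belongs on the red square (any of the four ways round)
- lamp_center (a point): loose module on a finned aluminium heat-sink block (straight sides from 0 to 20 mm up, good to grip), with a 3 mm yellow board on top and a small white dome; round, 50 mm in diameter, 32 mm tall in all, about 0.1 kg; the point is at its centre, 16 mm above its underside; z up; belongs on the yellow circle (any yaw)
- pad_blue: dark grey flat foam pad, 100 (its x) x 90 (its y) x 8 mm, fixed to the table, with a thin blue rectangular outline (76 along x by 52 mm along y inside) painted on its top, centred; origin at the centre of its underside, top 8 mm above the origin
- pad_red: dark grey flat foam pad, 100 (its x) x 90 (its y) x 8 mm, fixed to the table, with a thin red square outline (56 x 56 mm inside) painted on its top, centred; origin at the centre of its underside, top 8 mm above the origin
- pad_yellow: dark grey flat foam pad, 100 (its x) x 90 (its y) x 8 mm, fixed to the table, with a thin yellow circular outline (62 mm in diameter inside) painted on its top, centred; origin at the centre of its underside, top 8 mm above the origin
- carrier_handle (a point): centre of the orange handle block, 40 (x) x 24 (y) x 34 mm tall, of the loose board carrier, 17 mm above its underside. A strip 20 mm wide runs along +x to a 56 x 50 mm tray with the green board, ending 158 mm from this point; strip and tray are 5 mm thick, nothing on the tray is over 14 mm high. 0.16 kg, centre of mass about 15 mm along +x
- carrier_board (a point): centre of the green board (50 x 40 mm) on the carrier's tray, 130 mm along +x from the handle's centre, 6.5 mm above the carrier's underside
- stage_mark (a point): fixed: centre of the handle's orange outline (52 x 36 mm inside, long side along x), at the near, open end of the microscope's black stage, on its top, 6 mm above the table. +x leads to the lens axis, 130 mm ahead. Stage 100 mm wide, from -35 to +175 mm. Lens: white ring light, 73 mm across, underside 39 mm above the stage; microscope body 85 mm wide above it to 220 mm; column at +300 mm
- flux_center (a point): small amber flux bottle with a white cap, loose, standing, 26 mm in diameter, 62 mm tall; the point is half-way up; a bystander
Mind the look-alikes: they are no part of the job. Leave any white look-alike of the pad_yellow alone.

How it is judged:
By the outcome, as a careful person would: the job done as asked, in the order asked, and still so for the second after the job is handed in, with the robot touching nothing.
It also fails if it takes over 93 s, if anything falls off the work surface, if the arm or the gripper's body presses on something with over 40 N, if the wrist force passes 120 N, or if a joint passes its speed limit or range.

## Working session

There is one attempt and no reset: what is moved stays moved. The work goes in short steps, Python scripts to look and compute and a shell command to move; the robot and the scene stay as the last step left them, time stands still between calls to the robot, and variables do not carry over. Pictures are saved under pics/ and viewed, and the job is handed in when it is done.

```bash
ls; mkdir -p pics
python3 - <<'E'
from station import ctrl, vision
import cv2,numpy as np
s=ctrl.sense()
for k,v in s.items(): print(k,np.round(np.array(v),3).tolist())
for n in ["scene","side","wrist"]:
    d=vision.snapshot(n)
    cv2.imwrite(f"pics/{n}0.png",d["frame"][:,:,::-1])
    np.savez(f"{n}0.npz",**d)
    print(n,d["K"].tolist(),np.round(d["R"],3).tolist(),np.round(d["t"],1).tolist(), "cam pos",np.round(-d["R"].T@d["t"],0))
E
```

```text
pics
t 0.0
joints [60.057, 36.055, 2.203, 86.993, -1.547, 57.084, -1.145]
qvel [0.165, -0.031, -0.018, -0.001, 0.005, -0.025, 0.103]
effort [-0.001, -54.973, 1.143, -18.664, -0.052, 0.024, 0.0]
tool_pos [286.606, -583.091, 403.818]
tool_rot [[-0.897, -0.001, 0.441], [-0.441, 0.002, -0.897], [0.0, -1.0, -0.002]]
contact_force [0.075, 0.314, 0.19]
ft_torque [-0.028, 0.024, -0.045]
gripper_width 93.888
scene [[540.2356098187223, 0.0, 321.56394647585853], [0.0, 540.2356098187223, 237.30748439390462], [0.0, 0.0, 1.0]] [[-0.23, 0.973, -0.019], [0.763, 0.168, -0.624], [-0.604, -0.158, -0.781]] [40.2, -371.6, 1386.8] cam pos [1130.  242.  853.]
side [[539.3400913801148, 0.0, 312.4476971652138], [0.0, 539.3400913801148, 255.74782842173852], [0.0, 0.0, 1.0]] [[-0.735, -0.678, 0.003], [-0.374, 0.401, -0.836], [0.566, -0.616, -0.548]] [400.0, 204.8, 847.4] cam pos [-109.  711.  635.]
wrist [[365.82586932145614, 0.0, 320.2238114523507], [0.0, 365.82586932145614, 242.28993261919405], [0.0, 0.0, 1.0]] [[0.442, -0.897, -0.001], [-0.867, -0.428, 0.256], [-0.23, -0.113, -0.967]] [-649.6, -28.1, 390.0] cam pos [ 352. -551.  384.]
```

View pics/scene0.png

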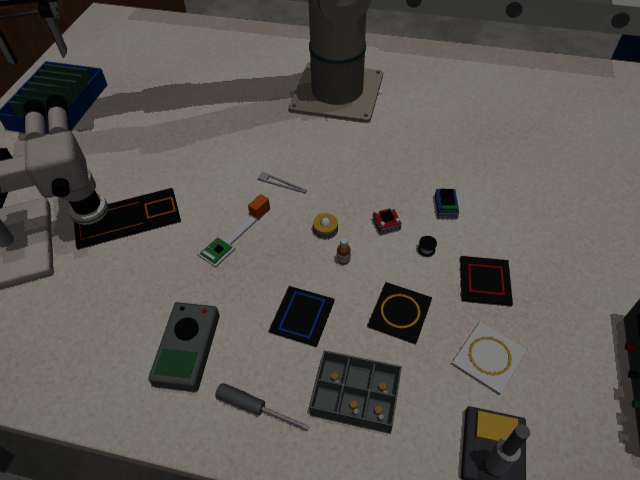

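View pics/side0.png

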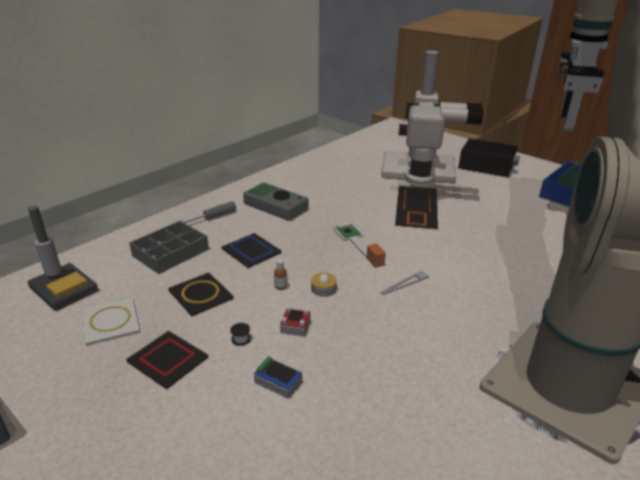

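View pics/wrist0.png

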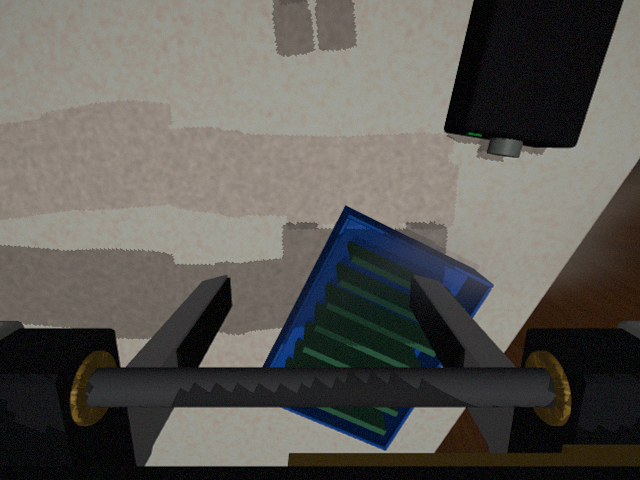

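Scene view candidates: the blue module at (447,203) is the relay, red at (387,220) is the driver, yellow with a dome at (325,225) is the lamp. The dark pads are blue (302,315), yellow (400,310) and red (486,280). The white look-alike is at (490,355). The carrier handle is at (259,206) and its board at (215,250), the stage outline at (160,207), the flux bottle at (344,252), and the black spool to ignore at (427,245).

```bash
cat > h.py <<'E'
import numpy as np,cv2
def load(n): 
    d=np.load(n); return {k:d[k] for k in d.files}
def px2plane(d,uv,z):
    K,R,t=d["K"],d["R"],d["t"]
    r=R.T@np.linalg.solve(K,np.array([uv[0],uv[1],1.])); c=-R.T@t
    return c+r*(z-c[2])/r[2]
def px2depth(d,uv):
    K,R,t=d["K"],d["R"],d["t"]; u,v=int(round(uv[0])),int(round(uv[1]))
    z=d["range_z"][v-1:v+2,u-1:u+2]; z=np.median(z[z>0])
    return R.T@(np.linalg.solve(K,np.array([uv[0],uv[1],1.]))*z-t)
def tri(obs):
    A=[];b=[]
    for d,uv in obs:
        K,R,t=d["K"],d["R"],d["t"]; c=-R.T@t
        r=R.T@np.linalg.solve(K,np.array([uv[0],uv[1],1.])); r/=np.linalg.norm(r)
        P=np.eye(3)-np.outer(r,r); A.append(P); b.append(P@c)
    A=np.vstack(A);b=np.hstack(b); x=np.linalg.lstsq(A,b,rcond=None)[0]
    return x,np.linalg.norm(A@x-b)
def proj(d,X):
    p=d["K"]@(d["R"]@np.array(X,float)+d["t"]); return p[:2]/p[2]
E
python3 - <<'E'
from h import *
s=load("scene0.npz");d=load("side0.npz")
P={"relay":((447,203),(278,374)),"driver":((387,220),(296,320)),"lamp":((325,225),(324,282)),"handle":((259,206),(376,255)),"board":((215,250),(347,232)),"flux":((344,252),(281,276)),"pblue":((302,315),(252,249)),"pyel":((400,310),(201,292)),"pred":((486,280),(167,357)),"mark":((160,207),(417,217)),"spool":((427,245),(240,333)),"white":((490,355),(110,319))}
for k,(a,b) in P.items():
    x,e=tri([(s,a),(d,b)]); print(k,x.round(0),e.round(1),px2depth(s,a).round(0),px2depth(d,b).round(0))
def crop(dd,c,w,h,f,n):
    im=dd["frame"][c[1]-h:c[1]+h,c[0]-w:c[0]+w,::-1]
    cv2.imwrite(n,cv2.resize(im,None,fx=f,fy=f,interpolation=cv2.INTER_CUBIC))
crop(s,(380,250),130,100,3,"pics/c1.png")
crop(s,(180,220),110,60,3.5,"pics/c2.png")
crop(d,(270,300),130,100,3,"pics/c3.png")
E
```

```text
relay [339. 305.  18.] 3.0 [353. 305.  31.] [328. 312.  32.]
driver [410. 191.  16.] 2.8 [423. 193.  30.] [402. 197.  26.]
lamp [450.  71.  16.] 2.3 [461.  75.  28.] [441.  79.  25.]
handle [432. -73.  18.] 0.9 [445. -67.  33.] [419. -56.  33.]
board [ 552. -127.    3.] 2.1 [ 556. -125.   11.] [ 544. -115.   11.]
flux [516. 124.  26.] 2.7 [528. 128.  40.] [506. 130.  34.]
pblue [656.  76.   4.] 3.2 [659.  79.   9.] [649.  78.  10.]
pyel [609. 247.   7.] 1.7 [611. 248.   9.] [607. 247.   9.]
pred [509. 394.   6.] 2.2 [511. 395.   8.] [506. 394.   9.]
mark [ 469. -283.    8.] 3.2 [ 472. -280.    9.] [ 469. -286.    8.]
spool [457. 278.  15.] 0.5 [466. 278.  26.] [448. 285.  25.]
white [664. 408.   8.] 1.7 [665. 409.   9.] [662. 407.   9.]
```

View pics/c1.png

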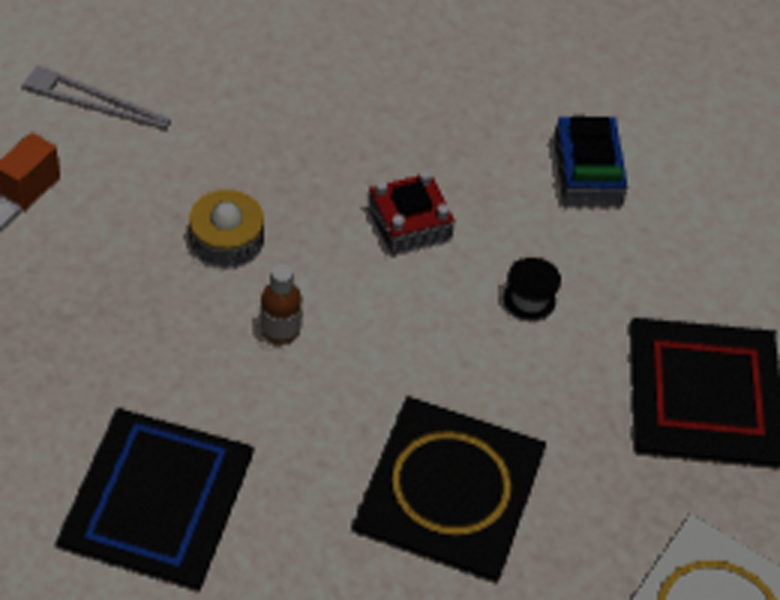

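View pics/c2.png

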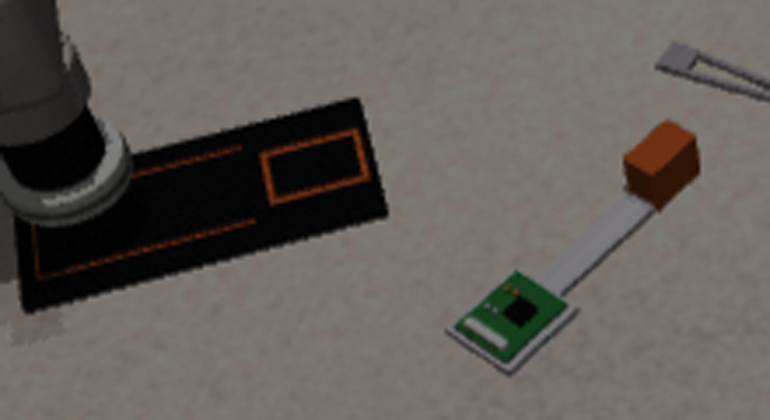

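View pics/c3.png

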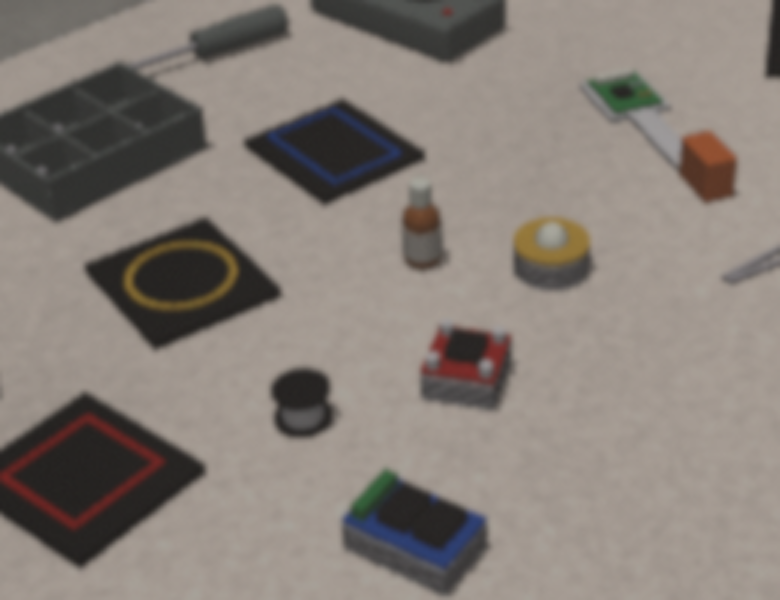

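```bash
cat >> h.py <<'E'
from scipy.spatial.transform import Rotation as Ro
def yawz(R): return np.degrees(np.arctan2(R[1,2],R[0,2]))
def mv(pos,yaw,s=None):
    """print slide (m, tool axes) & angular about tool y for TCP pos, yaw of tool z (world deg); tool assumed vertical"""
    from station import ctrl
    s=s or ctrl.sense(); R=np.array(s["tool_rot"]); p=np.array(s["tool_pos"])
    y0=yawz(R); a=np.radians(y0)
    Rn=np.array([[np.sin(a),0,np.cos(a)],[-np.cos(a),0,np.sin(a)],[0,-1,0]])
    d=Rn.T@(np.array(pos)-p); dy=(yaw-y0+180)%360-180
    print("now",p.round(1),"yaw",y0.round(2),"j",np.round(s["joints"],0).tolist(),"| slide",(d/1000).round(4).tolist(),"angular",[0,round(-dy,2),0],"dist",np.linalg.norm(d).round(0))
E
python3 - <<'E'
from h import *
s=load("scene0.npz");d=load("side0.npz")
# stage axis from outline corners rough and lines
print(px2plane(s,(160,207),6),px2plane(s,(83,236),6))
w=load("wrist0.npz")
mv((400,-50,560),0)
E
```

```text
[ 469.83879043 -281.40334711    6.        ] [ 577.13581978 -402.73106138    6.        ]
now [ 286.7 -583.1  404. ] yaw -63.83 j [60.0, 36.0, 2.0, 87.0, -2.0, 57.0, -1.0] | slide [-0.3369, -0.156, -0.4285] angular [0, np.float64(-63.83), 0] dist 567.0
```

```bash
python3 -m pendant '{"slide":[[-0.02,-0.01,-0.026],[-0.045,-0.021,-0.056],[-0.07,-0.032,-0.088],[-0.094,-0.043,-0.12],[-0.118,-0.055,-0.152],[-0.142,-0.066,-0.183],[-0.162,-0.075,-0.208],[-0.168,-0.078,-0.214]],"angular":[[0,-4,0],[0,-8,0],[0,-12,0],[0,-16,0],[0,-20,0],[0,-24,0],[0,-28,0],[0,-32,0]],"grip":[0,0,0,0,0,0,0,0]}'; python3 -c "
from h import *
mv((470,150,560),20)"
```

```text
t: 0.82
tool_pos: [344.4, -312.1, 484.1]
tool_rot: [[-0.519, 0.002, 0.855], [-0.855, 0.001, -0.519], [-0.002, -1.0, 0.001]]
contact_force: [0.5, 0.2, 0.1]
gripper_width: 94.3
now [ 344.4 -312.1  484.1] yaw -31.25 j [45.0, 16.0, -9.0, 109.0, 3.0, 56.0, 4.0] | slide [-0.4602, -0.0759, -0.1324] angular [0, np.float64(-51.25), 0] dist 485.0
```

```bash
python3 -m pendant '{"slide":[[-0.022,-0.004,-0.006],[-0.05,-0.009,-0.014],[-0.082,-0.014,-0.024],[-0.115,-0.02,-0.033],[-0.148,-0.026,-0.042],[-0.18,-0.031,-0.052],[-0.21,-0.036,-0.06],[-0.23,-0.038,-0.066]],"angular":[[0,-4,0],[0,-8,0],[0,-12,0],[0,-16,0],[0,-20,0],[0,-24,0],[0,-27,0],[0,-28,0]],"grip":[0,0,0,0,0,0,0,0]}'; python3 -c "
from h import *
mv((470,150,560),20)"
```

```text
t: 1.48
tool_pos: [408.8, -84.0, 521.4]
tool_rot: [[-0.061, 0.002, 0.998], [-0.998, 0.001, -0.061], [-0.001, -1.0, 0.001]]
contact_force: [0.7, 0.2, -0.3]
gripper_width: 94.3
now [408.8 -84.  521.4] yaw -3.52 j [27.0, 10.0, -22.0, 111.0, 4.0, 60.0, -1.0] | slide [-0.2373, -0.0386, 0.0468] angular [0, np.float64(-23.52), 0] dist 245.0
```

```bash
python3 -m pendant '{"slide":[[-0.025,-0.004,0.004],[-0.06,-0.009,0.01],[-0.1,-0.014,0.016],[-0.14,-0.02,0.022],[-0.18,-0.026,0.028],[-0.22,-0.031,0.034],[-0.26,-0.036,0.04],[-0.28,-0.038,0.044]],"angular":[[0,-4,0],[0,-8,0],[0,-12,0],[0,-16,0],[0,-19,0],[0,-21,0],[0,-23,0],[0,-23.5,0]],"grip":[0,0,0,0,0,0,0,0]}'
cat > snap.py <<'E'
import sys
from h import *
from station import ctrl,vision
def snap(tag,cam="wrist"):
    d=vision.snapshot(cam); s=ctrl.sense()
    d["tool_pos"]=s["tool_pos"]; d["tool_rot"]=s["tool_rot"]
    np.savez(tag+".npz",**d); 
    im=d["frame"][:,:,::-1]; g=np.clip((im/255.)**0.6*255,0,255).astype(np.uint8)
    cv2.imwrite(f"pics/{tag}.png",g); print(tag,"t",s["t"],np.round(s["tool_pos"],1),round(yawz(np.array(s["tool_rot"])),2),"w",s["gripper_width"],"F",np.round(s["contact_force"],1))
    return d
if __name__=="__main__": snap(*sys.argv[1:])
E
python3 - <<'E'
from snap import *
snap("w1"); mv((470,200,560),20)
E
```

```text
t: 2.15
tool_pos: [470.6, 194.3, 559.4]
tool_rot: [[0.343, 0.001, 0.939], [-0.939, 0.004, 0.343], [-0.003, -1.0, 0.002]]
contact_force: [0.2, -0.0, -0.2]
gripper_width: 93.9
w1 t 2.2 [470.9 196.4 559.3] 20.19 w 94.30964464711312 F [0.3 2.6 1.2]
now [470.9 196.4 559.3] yaw 20.19 j [-0.0, 18.0, -35.0, 95.0, 11.0, 70.0, -17.0] | slide [-0.0037, -0.0007, 0.0004] angular [0, np.float64(0.19), 0] dist 4.0
```

View pics/w1.png

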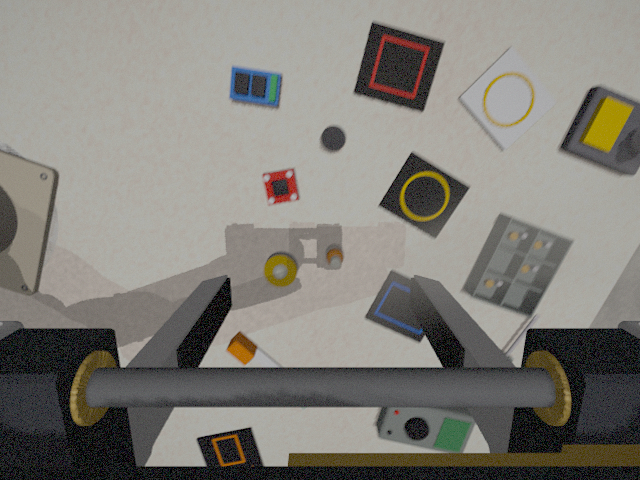

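```bash
cat > seg.py <<'E'
from snap import *
HS={"red":[((0,140),(8,255)),((172,140),(180,255))],"blue":[((100,120),(125,255))],"yellow":[((20,120),(33,255))],"orange":[((8,150),(19,255))],"green":[((40,100),(85,255))]}
def comps(d,col,vmin=60,amin=25,smin=None):
    hsv=cv2.cvtColor(d["frame"],cv2.COLOR_RGB2HSV); m=np.zeros(hsv.shape[:2],np.uint8)
    for (a,b) in HS[col]:
        m|=cv2.inRange(hsv,(a[0],smin or a[1],vmin),(b[0],255,255))
    m=cv2.morphologyEx(m,cv2.MORPH_CLOSE,np.ones((3,3),np.uint8))
    n,l,st,c=cv2.connectedComponentsWithStats(m)
    return [(l==i,c[i].round(0),st[i,4],st[i]) for i in range(1,n) if st[i,4]>=amin]
def planar(d,mask,z):
    v,u=np.nonzero(mask)
    K,R,t=d["K"],d["R"],d["t"]; r=np.c_[u,v,np.ones(len(u))]@np.linalg.inv(K).T@R; c=-R.T@t
    return (c+r*((z-c[2])/r[:,2])[:,None])[:,:2]
def rect(P):
    (cx,cy),(w,h),a=cv2.minAreaRect(P.astype(np.float32)); 
    if w<h: w,h,a=h,w,a+90
    return np.round([cx,cy,w,h,(a+90)%180-90],1)
def depthz(d,mask):
    v,u=np.nonzero(mask); z=d["range_z"][v,u]; k=z>0
    X=(np.c_[u,v,np.ones(len(u))]@np.linalg.inv(d["K"]).T*z[:,None])[k]; X=(X-d["t"])@d["R"]; return np.percentile(X[:,2],[10,50,90]).round(1)
def report(d,cols,z,**k):
    for col in cols:
        for m,c,a,st in comps(d,col,**k): print(col,c,a,rect(planar(d,m,z)),"cen",planar(d,m,z).mean(0).round(1),"dz",depthz(d,m))
E
python3 - <<'E'
from seg import *
d=snap("w2")
print("z=8");report(d,["red","blue","yellow","orange","green"],8)
print("z=23");report(d,["red","blue","yellow"],23)
E
```

```text
w2 t 2.25 [470.7 193.4 558.7] 20.06 w 94.15256517514493 F [ 0.8 -0.3 -0.6]
z=8
red [396.  71.] 725 [507.6 393.1  65.2  65.  -84.1] cen [507.2 393.7] dz [7.2 8.5 9.8]
red [279. 189.] 600 [410.  188.6  45.2  45.1 -59.8] cen [410.5 189.9] dz [21.9 23.1 24.6]
blue [252.  91.] 772 [334.6 304.7  65.8  41.1  12. ] cen [334.4 304. ] dz [21.5 23.  24.6]
blue [393. 314.] 302 [656.7  75.7  84.6  60.3  -5.9] cen [643.7  66.4] dz [7.6 8.9 9.9]
yellow [505. 104.] 460 [664.6 406.6  69.3  68.4  20.3] cen [664.1 407.7] dz [7.5 8.7 9.8]
yellow [604. 129.] 1484 [808.8 425.3  64.   43.3  89.9] cen [808.7 425.8] dz [28.8 30.  31.3]
yellow [421. 200.] 531 [611.1 247.   71.   69.8  66.7] cen [610.7 247.5] dz [7.4 8.6 9.9]
yellow [277. 274.] 670 [449.9  66.   50.3  49.6  65.5] cen [449.8  66.7] dz [21.9 23.2 24.3]
yellow [ 77. 392.] 395 [ 202.7 -243.5  131.8   23.8  -84.1] cen [ 200.7 -248.5] dz [474.1 477.7 478.9]
yellow [565. 395.] 278 [973.2  30.1 101.9  18.3 -58.4] cen [975.8  28.9] dz [476.1 478.3 479.4]
orange [331. 258.] 113 [519.5 117.5  23.3  19.8  25.2] cen [519.  118.9] dz [37.7 40.7 42.9]
orange
[... 1086 characters left out ...]
 40.   12. ] cen [337.5 302.9] dz [21.5 23.  24.6]
blue [393. 314.] 302 [650.7  81.1  82.2  58.6  -5.9] cen [638.  72.] dz [7.6 8.9 9.9]
yellow [505. 104.] 460 [658.4 402.6  67.3  66.4  20.3] cen [657.9 403.7] dz [7.5 8.7 9.8]
yellow [604. 129.] 1484 [798.5 420.8  62.2  42.1  89.9] cen [798.5 421.3] dz [28.8 30.  31.3]
yellow [421. 200.] 531 [606.4 247.5  69.   67.8  66.7] cen [606. 248.] dz [7.4 8.6 9.9]
yellow [277. 274.] 670 [449.8  71.7  48.9  48.2  65.5] cen [449.6  72.4] dz [21.9 23.2 24.3]
yellow [ 77. 392.] 395 [ 209.5 -229.1  128.1   23.2  -84.1] cen [ 207.6 -234. ] dz [474.1 477.7 478.9]
yellow [565. 395.] 278 [958.3  36.7  99.   17.8 -58.4] cen [960.8  35.6] dz [476.1 478.3 479.4]
```

```bash
python3 -c "
from h import *
mv((411,191,280),30)"
```

```text
now [470.7 193.4 558.7] yaw 20.06 j [0.0, 18.0, -35.0, 95.0, 11.0, 70.0, -17.0] | slide [-0.0182, 0.2787, -0.0569] angular [0, np.float64(-9.94), 0] dist 285.0
```

Run:
```python
from h import *
d=load("w2.npz")
g=cv2.imread("pics/w2.png")[40:240,220:460]
cv2.imwrite("pics/w2c.png",cv2.resize(g,None,fx=3,fy=3,interpolation=cv2.INTER_CUBIC))
```

```text
(no output)
```

View pics/w2c.png

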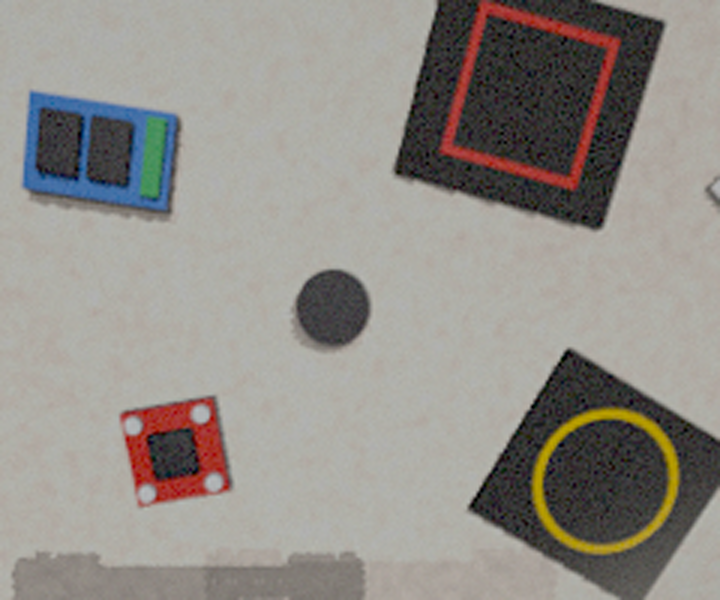

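The crop shows the driver as the red square with one black block (frame px ≈279,190), the relay as the blue rectangle (252,91), and the dark pads with red (399,68) and yellow (425,200) outlines. The choice holds, so I'm moving to a hover over the driver.

```bash
python3 -m pendant '{"slide":[[-0.002,0.02,-0.004],[-0.004,0.055,-0.01],[-0.007,0.095,-0.018],[-0.01,0.135,-0.026],[-0.013,0.175,-0.036],[-0.015,0.215,-0.046],[-0.017,0.255,-0.053],[-0.018,0.279,-0.057]],"angular":[[0,-1,0],[0,-3,0],[0,-5,0],[0,-7,0],[0,-8.5,0],[0,-9.5,0],[0,-10,0],[0,-10,0]],"grip":[0,0,0,0,0,0,0,0]}' 20
python3 - <<'E'
from seg import *
d=snap("w3"); report(d,["red"],23); mv((411,191,202),30)
E
```

```text
t: 2.92
tool_pos: [409.3, 184.7, 276.7]
tool_rot: [[0.494, -0.005, 0.869], [-0.869, -0.003, 0.494], [0.0, -1.0, -0.006]]
contact_force: [0.6, -0.2, -0.6]
gripper_width: 94.2
w3 t 2.9667 [408.1 184.3 274.3] 29.63 w 94.1055420514515 F [-2.4 -1.  -2.4]
red [591.  66.] 1586 [497.2 375.7  59.7  44.5   5.9] cen [485.9 364.6] dz [7.3 8.3 9.4]
red [329. 244.] 2101 [409.  193.   42.9  42.1  29.7] cen [407.2 195.8] dz [21.8 23.  23.9]
now [408.1 184.3 274.3] yaw 29.63 j [-11.0, 35.0, -25.0, 124.0, 31.0, 28.0, -30.0] | slide [-0.0044, 0.0723, 0.0058] angular [0, np.float64(-0.37), 0] dist 73.0
```

View pics/w3.png

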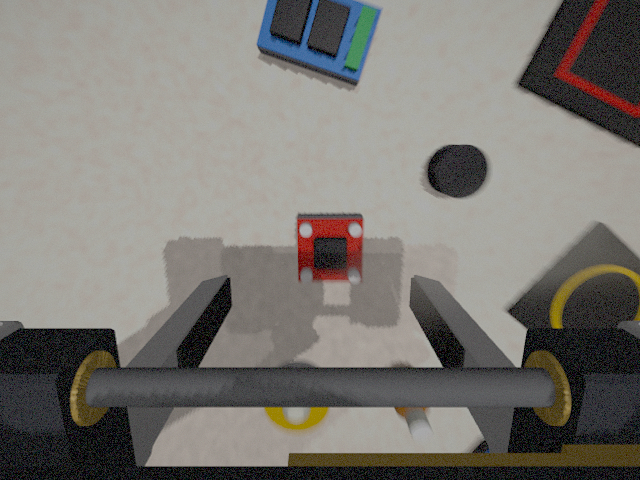

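```bash
python3 -m pendant '{"slide":[[0,0.01,0],[0,0.02,0],[0,0.03,0],[0,0.04,0],[0,0.04,0],[0,0.04,0],[0,0.04,0],[0,0.04,0]],"angular":[[0,0,0],[0,0,0],[0,0,0],[0,0,0],[0,0,0],[0,0,0],[0,0,0],[0,0,0]],"grip":[0,0,0,0,0,0,0,0]}' 20
python3 - <<'E'
from seg import *
d=snap("w4"); report(d,["red"],23); mv((411,191,202),30)
E
```

```text
t: 3.63
tool_pos: [411.6, 187.0, 240.5]
tool_rot: [[0.494, 0.001, 0.869], [-0.869, 0.0, 0.494], [0.0, -1.0, 0.001]]
contact_force: [-0.1, -0.3, 0.6]
gripper_width: 93.5
w4 t 3.6833 [411.6 187.1 240.5] 29.64 w 93.93929257147319 F [-0.   0.6  0.6]
red [617.  49.] 970 [484.3 369.   31.9  28.3 -84.3] cen [478.2 362.7] dz [7.7 8.6 9.5]
red [323. 267.] 3160 [410.6 191.6  44.1  44.   29.7] cen [409.3 193.8] dz [22.2 23.  23.8]
now [411.6 187.1 240.5] yaw 29.64 j [-14.0, 38.0, -20.0, 125.0, 35.0, 22.0, -34.0] | slide [-0.0037, 0.0385, 0.0014] angular [0, np.float64(-0.36), 0] dist 39.0
```

View pics/w4.png

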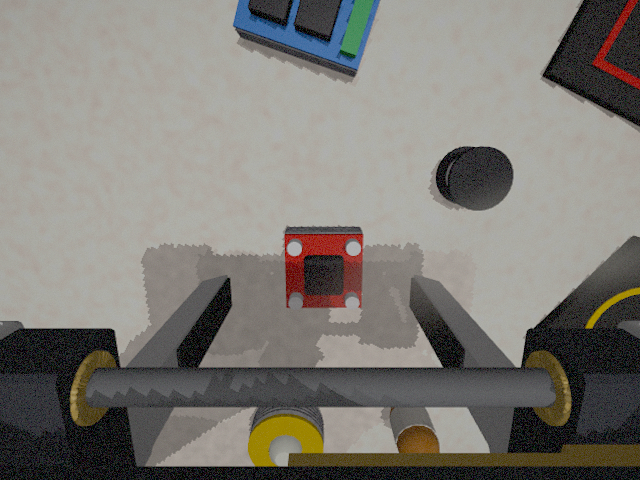

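```bash
python3 -m pendant '{"slide":[[-0.002,0.008,0.001],[-0.0044,0.018,0.0014],[-0.0044,0.028,0.0014],[-0.0044,0.035,0.0014],[-0.0044,0.0385,0.0014],[-0.0044,0.0385,0.0014],[-0.0044,0.0385,0.0014],[-0.0044,0.0385,0.0014]],"angular":[[0,0,0],[0,0,0],[0,0,0],[0,0,0],[0,0,0],[0,0,0],[0,0,0],[0,0,0]],"grip":[0,0,0,0,0,0,120,180]}' 20;  python3 -m pendant '{"slide":[[0,0,0],[0,0,0],[0,0,0],[0,0,0],[0,0,0],[0,0,0],[0,0,0],[0,0,0]],"angular":[[0,0,0],[0,0,0],[0,0,0],[0,0,0],[0,0,0],[0,0,0],[0,0,0],[0,0,0]],"grip":[200,220,230,230,230,230,230,230]}' 20
python3 - <<'E'
from seg import *
d=snap("w5"); report(d,["red"],23); mv((507.6,393.1,300),6)
E
```

```text
t: 4.35
tool_pos: [410.3, 191.8, 201.4]
tool_rot: [[0.495, 0.0, 0.869], [-0.869, 0.0, 0.495], [-0.0, -1.0, 0.0]]
contact_force: [-0.7, 0.8, -0.2]
gripper_width: 83.7
t: 5.02
tool_pos: [410.3, 191.8, 201.3]
tool_rot: [[0.495, 0.0, 0.869], [-0.869, 0.0, 0.495], [0.0, -1.0, 0.0]]
contact_force: [-0.5, -0.8, 0.9]
gripper_width: 43.9
w5 t 5.0667 [410.3 191.8 201.2] 29.67 w 43.78242270112811 F [ 0.2 -0.2  0.9]
red [320. 303.] 4330 [409.7 191.2  44.4  43.9 -60.2] cen [408.3 193.8] dz [22.3 23.  23.8]
now [410.3 191.8 201.2] yaw 29.67 j [-18.0, 43.0, -15.0, 126.0, 39.0, 16.0, -38.0] | slide [-0.1268, -0.0988, 0.1842] angular [0, np.float64(23.67), 0] dist 244.0
```

View pics/w5.png

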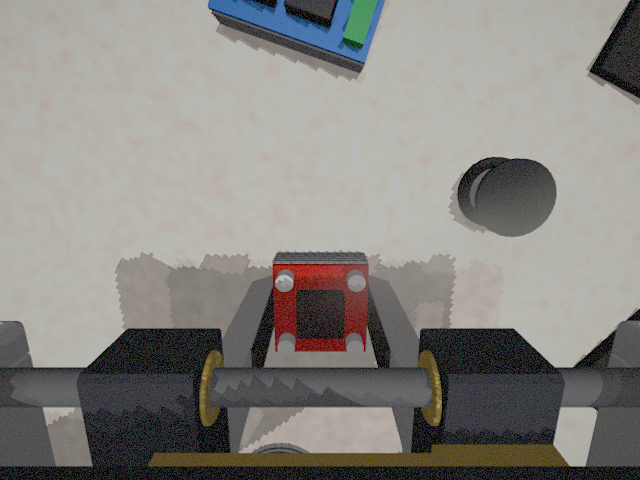

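```bash
python3 -m pendant '{"slide":[[0,-0.02,0],[-0.005,-0.05,0.008],[-0.022,-0.08,0.032],[-0.047,-0.099,0.066],[-0.072,-0.099,0.104],[-0.1,-0.099,0.145],[-0.12,-0.099,0.174],[-0.127,-0.099,0.184]],"angular":[[0,0,0],[0,2,0],[0,7,0],[0,12,0],[0,17,0],[0,21,0],[0,23,0],[0,23.7,0]],"grip":[230,230,230,230,230,230,230,230]}' 20; python3 -m pendant '{"slide":[[0,0.01,0],[0,0.02,0],[0,0.03,0],[0,0.04,0],[0,0.04,0],[0,0.04,0],[0,0.04,0],[0,0.04,0]],"angular":[[0,0,0],[0,0,0],[0,0,0],[0,0,0],[0,0,0],[0,0,0],[0,0,0],[0,0,0]],"grip":[230,230,230,230,230,230,230,230]}' 20
python3 - <<'E'
from seg import *
d=snap("w6"); report(d,["red"],8,amin=150); mv((507.6,393.1,209.5),6)
E
```

```text
t: 5.73
tool_pos: [507.9, 397.7, 300.6]
tool_rot: [[0.105, 0.002, 0.995], [-0.995, 0.004, 0.104], [-0.004, -1.0, 0.002]]
contact_force: [0.6, 0.6, -0.4]
gripper_width: 43.8
t: 6.4
tool_pos: [507.5, 393.0, 260.8]
tool_rot: [[0.104, 0.001, 0.995], [-0.995, 0.001, 0.104], [-0.001, -1.0, 0.001]]
contact_force: [0.2, 0.3, 0.2]
gripper_width: 43.5
w6 t 6.45 [507.5 393.1 260.9] 5.95 w 43.72527746549104 F [ 0.6  0.4 -1.7]
red [321. 285.] 5625 [508.9 375.8 101.6  65.3 -85. ] cen [509.4 374.2] dz [ 8.6 82.3 83.2]
now [507.5 393.1 260.9] yaw 5.95 j [-28.0, 46.0, -20.0, 95.0, 22.0, 43.0, -53.0] | slide [0.0, 0.0514, 0.0001] angular [0, np.float64(-0.05), 0] dist 51.0
```

View pics/w6.png

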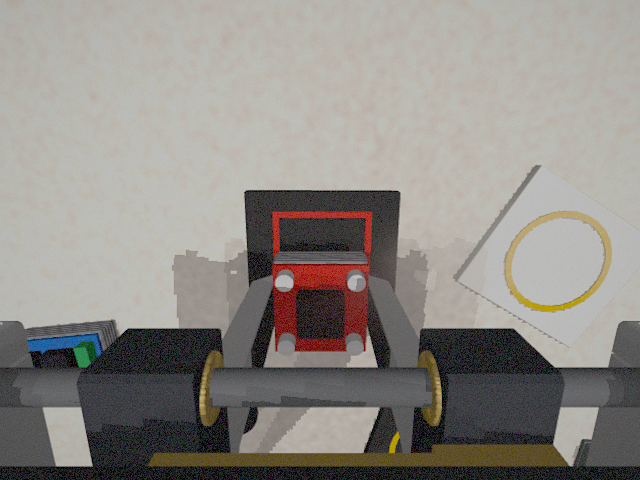

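Run:
```python
from seg import *
d=load("w6.npz"); R=d["tool_rot"]; p=d["tool_pos"]
m=comps(d,"red",amin=150)[0][0]; m=m.copy(); m[250:]=0
P=planar(d,m,8)-p[:2]; a=P@R[:2,0]; b=P@R[:2,2]
print("toolx range",np.percentile(a,[0.5,99.5]),"toolz",np.percentile(b,[0.5,50,99.5]))
# top line band, inner edges
g=m[:, :]; rows=np.nonzero(m.any(1))[0]; print(rows.min())
for v in (225,235,245):
    u=np.nonzero(m[v])[0]; l=u[u<320]; r=u[u>=320]
    for uu in (l.min()-.5,l.max()+.5,r.min()-.5,r.max()+.5): print(v,uu,((px2plane(d,(uu,v),8)[:2]-p[:2])@R[:2,2]).round(1),end=" ; ")
    print()
for u in (290,320,350):
    v=np.nonzero(m[:230,u])[0]; print(u,[((px2plane(d,(u,vv),8)[:2]-p[:2])@R[:2,0]).round(1) for vv in (v.min()-.5,v.max()+.5)])
```

```text
toolx range [-32.94460822  -7.47131513] toolz [-31.67390907  -1.21380526  32.7937552 ]
211
225 271.5 -32.1 ; 225 279.5 -26.9 ; 225 364.5 28.4 ; 225 371.5 32.9 ; 
235 272.5 -31.7 ; 235 279.5 -27.1 ; 235 364.5 28.6 ; 235 371.5 33.2 ; 
245 272.5 -31.9 ; 245 279.5 -27.3 ; 245 363.5 28.2 ; 245 370.5 32.8 ; 
290 [np.float64(-33.2), np.float64(-28.7)]
320 [np.float64(-33.3), np.float64(-28.7)]
350 [np.float64(-32.6), np.float64(-28.7)]
```

```bash
python3 -m pendant '{"slide":[[-0.0008,0.012,0.0005],[-0.0008,0.026,0.0005],[-0.0008,0.036,0.0005],[-0.0008,0.043,0.0005],[-0.0008,0.047,0.0005],[-0.0008,0.0495,0.0005],[-0.0008,0.0513,0.0005],[-0.0008,0.0513,0.0005]],"angular":[[0,0,0],[0,0,0],[0,0,0],[0,0,0],[0,0,0],[0,0,0],[0,0,0],[0,0,0]],"grip":[230,230,230,230,230,230,230,230]}' 20; python3 -c "
from seg import *
d=snap('w7'); report(d,['red'],31,amin=800)"
```

```text
t: 7.12
tool_pos: [507.6, 394.2, 209.4]
tool_rot: [[0.104, 0.0, 0.995], [-0.995, 0.0, 0.104], [0.0, -1.0, 0.0]]
contact_force: [-0.3, 0.1, 0.9]
gripper_width: 44.0
w7 t 7.1667 [507.6 394.2 209.4] 5.98 w 43.745158345972506 F [-1.1 -0.6  2.2]
red [321. 286.] 6190 [507.2 401.3  59.9  56.5 -84. ] cen [506.3 404.3] dz [ 8.4 30.7 31.6]
```

View pics/w7.png

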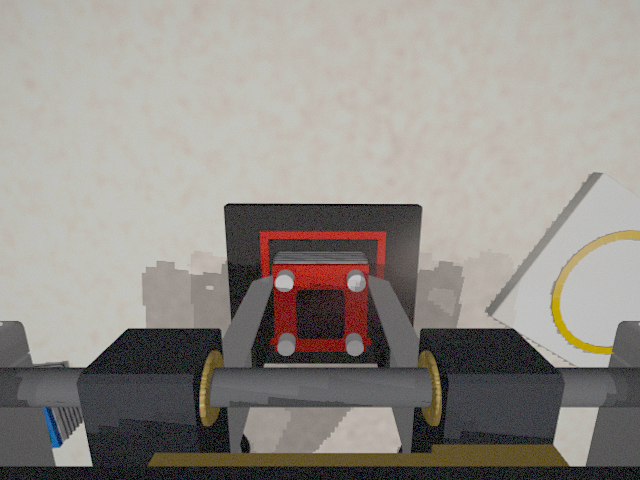

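```bash
python3 -m pendant '{"slide":[[0,0,0],[0,0,0],[0,0,0],[0,0,0],[0,0,0],[0,-0.01,0],[0,-0.03,0],[0,-0.055,0]],"angular":[[0,0,0],[0,0,0],[0,0,0],[0,0,0],[0,0,0],[0,0,0],[0,0,0],[0,0,0]],"grip":[150,100,50,0,0,0,0,0]}' 20; python3 -c "
from seg import *
d=snap('w8'); report(d,['red'],31,amin=500); mv((338,303.5,255),12)"
```

```text
t: 7.83
tool_pos: [507.2, 393.6, 263.5]
tool_rot: [[0.104, -0.002, 0.995], [-0.995, -0.002, 0.104], [0.002, -1.0, -0.003]]
contact_force: [-0.7, 0.0, -0.5]
gripper_width: 87.1
w8 t 7.8833 [508.7 395.2 269.6] 5.97 w 91.05505154422619 F [0.4 0.7 1.9]
red [324. 255.] 4675 [507.  399.7  61.2  59.8 -85.8] cen [507.1 402.1] dz [ 8.1 30.3 31.8]
now [508.7 395.2 269.6] yaw 5.97 j [-28.0, 46.0, -21.0, 94.0, 22.0, 44.0, -53.0] | slide [0.0735, 0.0146, -0.1793] angular [0, np.float64(-6.03), 0] dist 194.0
```

View pics/w8.png

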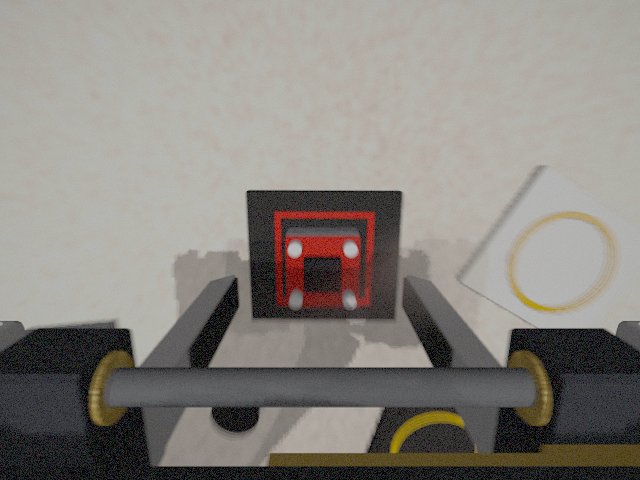

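```bash
python3 -m pendant '{"slide":[[0.01,0,-0.024],[0.025,0,-0.06],[0.04,0,-0.098],[0.055,0,-0.135],[0.067,0.005,-0.163],[0.0726,0.0095,-0.178],[0.0726,0.0095,-0.178],[0.0726,0.0095,-0.178]],"angular":[[0,-1,0],[0,-2,0],[0,-4,0],[0,-5,0],[0,-6,0],[0,-6,0],[0,-6,0],[0,-6,0]],"grip":[0,0,0,0,0,0,0,0]}' 20; python3 -c "
from seg import *
d=snap('w9'); report(d,['blue'],23,amin=500); mv((338,303.5,202),12)"
```

```text
t: 8.55
tool_pos: [338.3, 303.7, 255.0]
tool_rot: [[0.208, 0.001, 0.978], [-0.978, 0.001, 0.208], [-0.001, -1.0, 0.001]]
contact_force: [0.3, 0.7, 0.3]
gripper_width: 93.7
w9 t 8.6 [339.2 304.3 255. ] 11.97 w 94.08448941526612 F [0.4 0.6 0.9]
blue [320. 252.] 2109 [337.5 306.   63.7  39.9  12.1] cen [335.2 314.8] dz [22.  22.9 23.8]
now [339.2 304.3 255. ] yaw 11.97 j [-33.0, 36.0, -17.0, 124.0, 27.0, 23.0, -61.0] | slide [0.0005, 0.053, -0.0013] angular [0, np.float64(-0.03), 0] dist 53.0
```

View pics/w9.png

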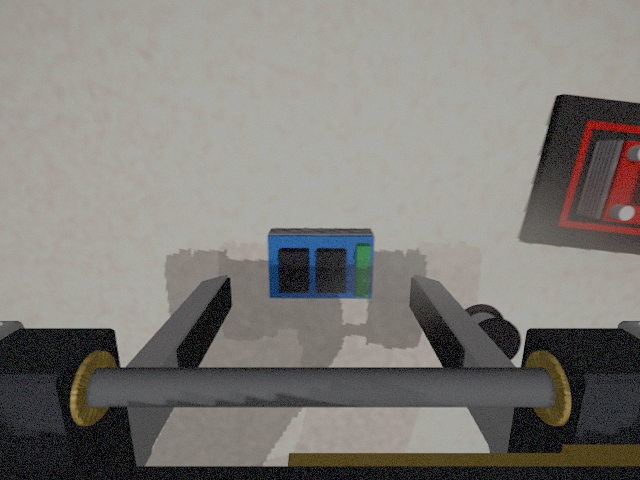

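```bash
python3 -m pendant '{"slide":[[0,0.01,-0.0005],[0,0.02,-0.0005],[0,0.025,-0.0005],[0,0.025,-0.0005],[0,0.025,-0.0005],[0,0.025,-0.0005],[0,0.025,-0.0005],[0,0.025,-0.0005]],"angular":[[0,0,0],[0,0,0],[0,0,0],[0,0,0],[0,0,0],[0,0,0],[0,0,0],[0,0,0]],"grip":[0,0,0,0,0,0,0,0]}' 20; python3 -c "
from seg import *
d=snap('w10'); report(d,['blue'],23,amin=500); mv((338,303.5,202),12)"
```

```text
t: 9.27
tool_pos: [337.9, 303.3, 229.8]
tool_rot: [[0.207, 0.001, 0.978], [-0.978, 0.001, 0.207], [-0.001, -1.0, 0.001]]
contact_force: [0.1, 0.9, -0.6]
gripper_width: 93.9
w10 t 9.3167 [337.9 303.3 229.7] 11.96 w 94.11325171378952 F [ 0.1  0.1 -0.2]
blue [319. 269.] 2963 [337.1 305.7  63.8  39.9  12. ] cen [334.6 312.5] dz [22.2 23.  23.8]
now [337.9 303.3 229.7] yaw 11.96 j [-36.0, 39.0, -14.0, 125.0, 29.0, 19.0, -63.0] | slide [-0.0002, 0.0277, 0.0002] angular [0, np.float64(-0.04), 0] dist 28.0
```

```bash
python3 -m pendant '{"slide":[[-0.001,0.008,0],[-0.0021,0.017,-0.0004],[-0.0021,0.024,-0.0004],[-0.0021,0.0277,-0.0004],[-0.0021,0.0277,-0.0004],[-0.0021,0.0277,-0.0004],[-0.0021,0.0277,-0.0004],[-0.0021,0.0277,-0.0004]],"angular":[[0,0,0],[0,0,0],[0,0,0],[0,0,0],[0,0,0],[0,0,0],[0,0,0],[0,0,0]],"grip":[0,0,0,0,60,110,150,180]}' 20;  python3 -m pendant '{"slide":[[0,0,0],[0,0,0],[0,0,0],[0,0,0],[0,0,0],[0,0,0],[0,0,0],[0,0,0]],"angular":[[0,0,0],[0,0,0],[0,0,0],[0,0,0],[0,0,0],[0,0,0],[0,0,0],[0,0,0]],"grip":[200,200,200,200,200,200,200,200]}' 20
python3 - <<'E'
from seg import *
d=snap("w11"); report(d,["blue"],23); mv((470,200,330),0)
E
```

```text
t: 9.98
tool_pos: [336.9, 305.2, 201.9]
tool_rot: [[0.207, 0.0, 0.978], [-0.978, 0.0, 0.207], [-0.0, -1.0, 0.0]]
contact_force: [-0.1, 0.0, -0.3]
gripper_width: 70.7
t: 10.65
tool_pos: [337.0, 305.3, 201.9]
tool_rot: [[0.207, 0.001, 0.978], [-0.978, 0.0, 0.207], [-0.0, -1.0, 0.001]]
contact_force: [1.0, 0.4, 5.8]
gripper_width: 63.8
w11 t 10.7 [337.  305.3 201.9] 11.97 w 64.01725546038982 F [ 0.1 -0.2  5.6]
blue [311. 295.] 4086 [336.  305.4  63.3  40.4  12. ] cen [331.1 310.3] dz [22.1 23.  23.8]
blue [386. 314.] 121 [367.7 308.2  32.6   1.  -77.9] cen [367.7 308.4] dz [22.4 23.  23.7]
now [337.  305.3 201.9] yaw 11.97 j [-38.0, 42.0, -12.0, 126.0, 33.0, 15.0, -66.0] | slide [0.1305, -0.1281, 0.1083] angular [0, np.float64(11.97), 0] dist 213.0
```

View pics/w11.png

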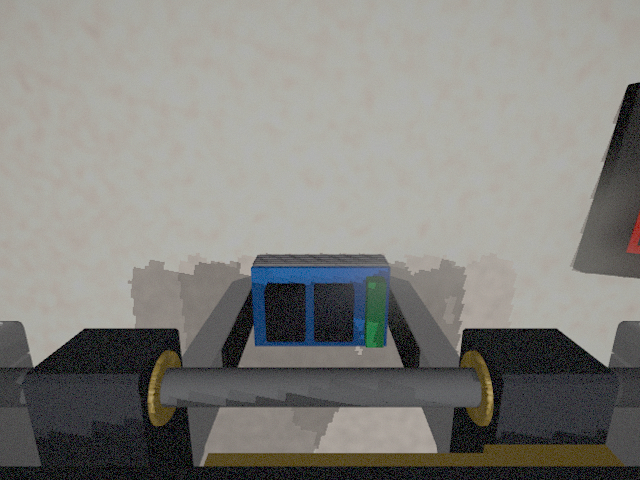

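```bash
python3 -m pendant '{"slide":[[0,-0.015,0],[0,-0.04,0],[0.012,-0.072,0.01],[0.035,-0.1,0.032],[0.062,-0.122,0.056],[0.09,-0.128,0.082],[0.12,-0.128,0.109],[0.146,-0.128,0.133]],"angular":[[0,0,0],[0,0,0],[0,1,0],[0,3,0],[0,5,0],[0,7,0],[0,9,0],[0,10,0]],"grip":[200,200,200,200,200,200,200,200]}' 20
python3 - <<'E'
from seg import *
s=ctrl.sense(); print(s["gripper_width"],s["contact_force"]); mv((656.7,75.7,285),-6)
E
```

```text
t: 11.37
tool_pos: [499.0, 187.6, 330.2]
tool_rot: [[0.031, 0.001, 1.0], [-1.0, -0.0, 0.031], [0.001, -1.0, 0.001]]
contact_force: [0.8, 0.2, -2.1]
gripper_width: 63.6
63.611701262477254 [ 0.79742194  0.23099607 -2.08922712]
now [499.  187.6 330.2] yaw 1.79 j [-7.0, 34.0, -25.0, 110.0, 21.0, 41.0, -43.0] | slide [0.1167, 0.0452, 0.1542] angular [0, np.float64(7.79), 0] dist 199.0
```

```bash
python3 -m pendant '{"slide":[[0.017,0.002,0.024],[0.04,0.007,0.053],[0.062,0.013,0.083],[0.085,0.025,0.113],[0.105,0.037,0.139],[0.115,0.045,0.152],[0.115,0.045,0.152],[0.115,0.045,0.152]],"angular":[[0,1,0],[0,2,0],[0,4,0],[0,6,0],[0,7,0],[0,7.8,0],[0,7.8,0],[0,7.8,0]],"grip":[200,200,200,200,200,200,200,200]}' 20
python3 - <<'E'
from seg import *
d=snap("w12"); mv((656.7,75.7,210),-6); report(d,["blue"],8,amin=80)
E
```

```text
t: 12.03
tool_pos: [652.7, 79.3, 282.9]
tool_rot: [[-0.103, -0.003, 0.995], [-0.995, -0.0, -0.103], [0.001, -1.0, -0.003]]
contact_force: [-0.5, 0.9, -1.9]
gripper_width: 63.8
w12 t 12.0833 [652.2  80.7 283.7] -5.8 w 63.66309119849915 F [-0.  -0.1 -1.2]
now [652.2  80.7 283.7] yaw -5.8 j [3.0, 46.0, -22.0, 91.0, 21.0, 47.0, -33.0] | slide [0.0046, 0.0737, 0.005] angular [0, np.float64(0.2), 0] dist 74.0
blue [327. 222.] 1308 [657.5  91.4  85.   32.4  -5.8] cen [658.5  99.8] dz [7.6 8.6 9.4]
blue [315. 296.] 4611 [646.6  35.1 102.6  64.8  -5.8] cen [643.3  43.5] dz [102.9 103.8 104.6]
```

View pics/w12.png

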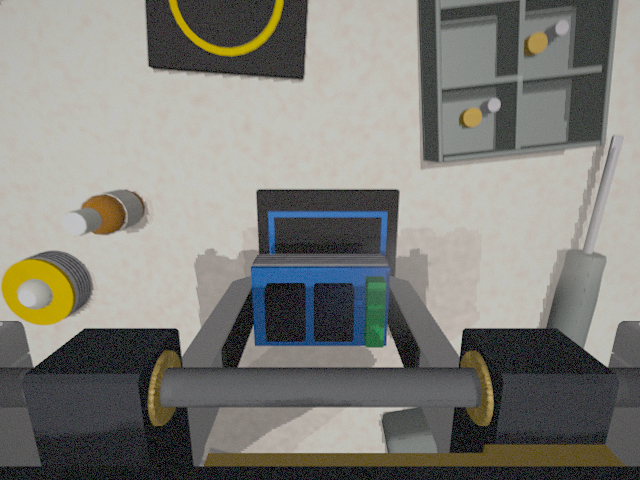

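```bash
python3 -m pendant '{"slide":[[0.001,0.008,0.001],[0.002,0.018,0.002],[0.003,0.028,0.004],[0.0032,0.038,0.0045],[0.0032,0.043,0.0045],[0.0032,0.043,0.0045],[0.0032,0.043,0.0045],[0.0032,0.043,0.0045]],"angular":[[0,0,0],[0,0,0],[0,0,0],[0,0,0],[0,0,0],[0,0,0],[0,0,0],[0,0,0]],"grip":[200,200,200,200,200,200,200,200]}' 20
cat >> seg.py <<'E'
def outline(d,col,z,vmax,amin=80):
    """extent of outline pixels above row vmax in tool x / tool z about TCP"""
    R=d["tool_rot"];p=d["tool_pos"]; m=np.zeros((480,640),bool)
    for c in comps(d,col,amin=amin): m|=c[0]
    m=m.copy(); m[vmax:]=0; P=planar(d,m,z)
    r=rect(P); Q=P-p[:2]; a=Q@R[:2,0]; b=Q@R[:2,2]
    print("rect",r,"toolx min",np.percentile(a,[0,1,2]).round(1),"toolz",np.percentile(b,[0,1,99,100]).round(1),"mid",round((np.percentile(b,1)+np.percentile(b,99))/2,2))
E
python3 - <<'E'
from seg import *
d=snap("w13"); report(d,["blue"],8,amin=80)
E
```

```text
t: 12.75
tool_pos: [657.4, 76.8, 241.9]
tool_rot: [[-0.101, 0.001, 0.995], [-0.995, 0.0, -0.101], [-0.0, -1.0, 0.0]]
contact_force: [-0.1, 0.3, -1.3]
gripper_width: 63.8
w13 t 12.8 [657.5  76.8 242.2] -5.83 w 63.466984554179916 F [-0.2 -0.1 -2. ]
blue [315. 279.] 6191 [655.7  65.8  86.4  82.6  -5.8] cen [653.3  69.6] dz [ 8.4 62.6 63.5]
```

View pics/w13.png

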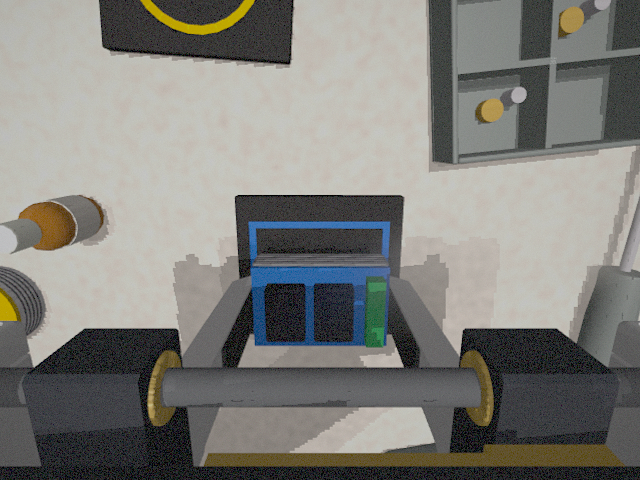

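Run:
```python
from seg import *
d=load("w13.npz"); outline(d,"blue",8,252)
print(d["range_z"][300,300])
# module in grip: visible board rect relative TCP at its top height
R=d["tool_rot"];p=d["tool_pos"]
for uv in ((251,265),(389,265),(256,345),(387,345)):
    X=px2plane(d,uv,63)[:2]-p[:2]; print(uv,(X@R[:2,0]).round(1),(X@R[:2,2]).round(1))
```

```text
rect [658.3  97.7  84.7  18.6  -5.8] toolx min [-30.2 -30.2 -30.2] toolz [-43.7 -43.3  40.7  41.1] mid -1.32
162.19814
(251, 265) -20.9 -32.2
(389, 265) -20.9 30.9
(256, 345) 20.0 -31.7
(387, 345) 19.9 31.9
```

```bash
python3 -m pendant '{"slide":[[0.0004,0.006,-0.0005],[0.0004,0.013,-0.001],[0.0004,0.019,-0.0011],[0.0004,0.024,-0.0011],[0.0004,0.028,-0.0011],[0.0004,0.031,-0.0011],[0.0004,0.0322,-0.0011],[0.0004,0.0322,-0.0011]],"angular":[[0,0,0],[0,0,0],[0,0,0],[0,0,0],[0,0,0],[0,0,0],[0,0,0],[0,0,0]],"grip":[200,200,200,200,200,200,200,200]}' 20
python3 - <<'E'
from seg import *
d=snap("w14"); outline(d,"blue",8,252)
E
```

```text
t: 13.47
tool_pos: [655.9, 76.3, 209.9]
tool_rot: [[-0.102, -0.001, 0.995], [-0.995, -0.0, -0.102], [0.001, -1.0, -0.001]]
contact_force: [-2.2, 0.1, 3.2]
gripper_width: 63.9
w14 t 13.5167 [655.9  76.3 209.9] -5.83 w 63.778215740076945 F [-1.6 -0.4  4.2]
rect [658.7 101.9  84.7  10.1  -5.8] toolx min [-30.8 -30.8 -30.8] toolz [-42.2 -41.7  42.   42.5] mid 0.16
```

View pics/w14.png

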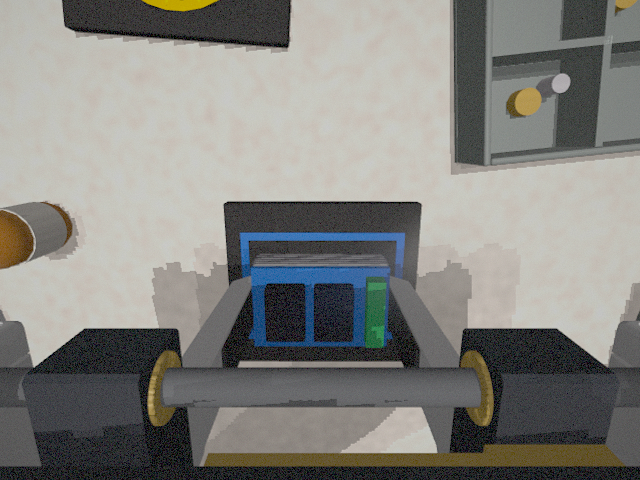

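```bash
python3 -m pendant '{"slide":[[0,0,0],[0,0,0],[0,0,0],[0,0,0],[0,-0.012,0],[0,-0.035,0],[0,-0.06,0],[0,-0.085,0]],"angular":[[0,0,0],[0,0,0],[0,0,0],[0,0,0],[0,0,0],[0,0,0],[0,0,0],[0,0,0]],"grip":[150,100,50,0,0,0,0,0]}' 20; python3 -c "
from seg import *
d=snap('w15'); report(d,['yellow'],23,amin=300); mv((449.8,71.7,265),-20)"
```

```text
t: 14.18
tool_pos: [656.3, 76.4, 295.9]
tool_rot: [[-0.101, 0.0, 0.995], [-0.995, 0.0, -0.101], [-0.0, -1.0, 0.0]]
contact_force: [1.0, -0.3, 0.7]
gripper_width: 93.5
w15 t 14.2333 [658.1  77.  301.5] -5.83 w 93.76398879165518 F [ 1.4 -0.3  2.6]
yellow [226.  33.] 1464 [610.8 225.3  68.1  31.   -5.7] cen [611.8 222.6] dz [7.3 8.4 9.4]
yellow [521.  45.] 313 [794.6 198.2  13.4  10.6  29.4] cen [794.3 197.7] dz [ 5.  10.8 11.8]
yellow [ 43. 283.] 2781 [448.8  72.2  52.1  50.   29.6] cen [450.2  72.8] dz [21.6 22.9 23.9]
yellow [ 78. 392.] 400 [452.7 -19.3  64.   12.2  69.7] cen [450.3 -21.5] dz [210.8 214.2 215.5]
yellow [564. 397.] 361 [837.6 -60.6  60.7  11.2 -84. ] cen [838.8 -64.8] dz [211.7 214.4 215.5]
now [658.1  77.  301.5] yaw -5.83 j [4.0, 45.0, -23.0, 90.0, 21.0, 49.0, -33.0] | slide [0.0264, 0.0365, -0.2066] angular [0, np.float64(14.17), 0] dist 212.0
```

View pics/w15.png

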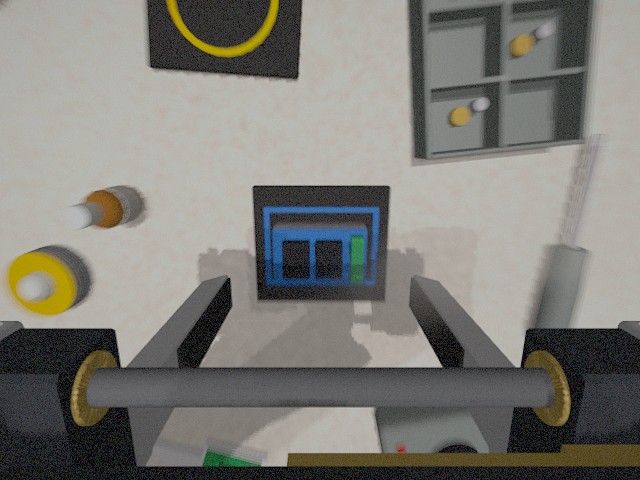

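```bash
python3 -m pendant '{"slide":[[0.003,0,-0.025],[0.008,0,-0.062],[0.013,0,-0.1],[0.018,0,-0.14],[0.023,0.01,-0.178],[0.0253,0.025,-0.2],[0.0253,0.03,-0.2045],[0.0253,0.03,-0.2045]],"angular":[[0,1,0],[0,3,0],[0,6,0],[0,9,0],[0,12,0],[0,14.2,0],[0,14.2,0],[0,14.2,0]],"grip":[0,0,0,0,0,0,0,0]}' 20; python3 -m pendant '{"slide":[[0,0.01,0],[0,0.02,0],[0,0.03,0],[0,0.03,0],[0,0.03,0],[0,0.03,0],[0,0.03,0],[0,0.03,0]],"angular":[[0,0,0],[0,0,0],[0,0,0],[0,0,0],[0,0,0],[0,0,0],[0,0,0],[0,0,0]],"grip":[0,0,0,0,0,0,0,0]}' 20; python3 -c "
from seg import *
d=snap('w16'); report(d,['yellow'],23,amin=300); mv((449.8,71.7,202),-20)"
```

```text
t: 14.9
tool_pos: [449.2, 72.2, 264.3]
tool_rot: [[-0.34, -0.001, 0.94], [-0.94, -0.001, -0.34], [0.001, -1.0, -0.001]]
contact_force: [1.2, 0.9, -0.3]
gripper_width: 94.0
t: 15.57
tool_pos: [450.7, 72.0, 235.0]
tool_rot: [[-0.343, 0.001, 0.939], [-0.939, 0.0, -0.343], [-0.001, -1.0, 0.001]]
contact_force: [-0.1, 0.1, 0.6]
gripper_width: 93.8
w16 t 15.6167 [450.5  71.9 235. ] -20.04 w 93.80474886819047 F [-1.  -0.2 -0.8]
yellow [318. 279.] 4791 [449.8  72.5  49.9  49.8  70. ] cen [450.   73.7] dz [22.2 23.  23.8]
now [450.5  71.9 235. ] yaw -20.04 j [-4.0, 38.0, -12.0, 125.0, 23.0, 19.0, -56.0] | slide [0.0004, 0.033, -0.0006] angular [0, np.float64(-0.04), 0] dist 33.0
```

View pics/w16.png

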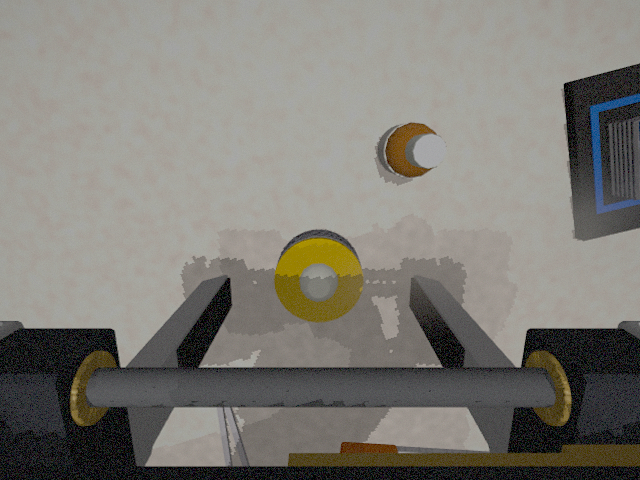

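```bash
python3 -m pendant '{"slide":[[0,0.008,0],[-0.0003,0.017,-0.0009],[-0.0003,0.026,-0.0009],[-0.0003,0.033,-0.0009],[-0.0003,0.033,-0.0009],[-0.0003,0.033,-0.0009],[-0.0003,0.033,-0.0009],[-0.0003,0.033,-0.0009]],"angular":[[0,0,0],[0,0,0],[0,0,0],[0,0,0],[0,0,0],[0,0,0],[0,0,0],[0,0,0]],"grip":[0,0,0,0,60,110,150,180]}' 20;  python3 -m pendant '{"slide":[[0,0,0],[0,0,0],[0,0,0],[0,0,0],[0,0,0],[0,0,0],[0,0,0],[0,0,0]],"angular":[[0,0,0],[0,0,0],[0,0,0],[0,0,0],[0,0,0],[0,0,0],[0,0,0],[0,0,0]],"grip":[220,220,220,220,220,220,220,220]}' 25
python3 - <<'E'
from seg import *
d=snap("w17"); report(d,["yellow"],23,amin=500); mv((611,247.3,285),-20)
E
```

```text
t: 16.28
tool_pos: [449.2, 72.5, 201.2]
tool_rot: [[-0.342, -0.001, 0.94], [-0.94, -0.0, -0.342], [0.0, -1.0, -0.0]]
contact_force: [-0.3, 0.3, 0.2]
gripper_width: 70.6
t: 16.95
tool_pos: [449.4, 72.5, 201.6]
tool_rot: [[-0.343, 0.0, 0.94], [-0.94, 0.0, -0.343], [-0.0, -1.0, 0.0]]
contact_force: [0.4, -0.7, 1.0]
gripper_width: 49.6
w17 t 17.0 [449.4  72.5 201.6] -20.04 w 49.35168920042367 F [ 0.3 -0.   2.7]
yellow [320. 303.] 6617 [449.4  72.9  50.4  49.3  70. ] cen [449.6  74.2] dz [22.2 23.  23.8]
now [449.4  72.5 201.6] yaw -20.04 j [-6.0, 42.0, -10.0, 126.0, 27.0, 14.0, -60.0] | slide [-0.2196, -0.0834, 0.0919] angular [0, np.float64(-0.04), 0] dist 252.0
```

View pics/w17.png

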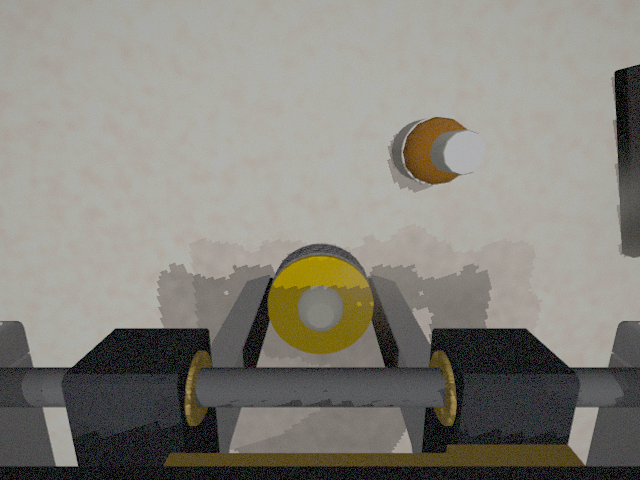

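```bash
python3 -m pendant '{"slide":[[0,-0.015,0],[0,-0.045,0],[0,-0.08,0],[-0.01,-0.1,0.004],[-0.034,-0.105,0.014],[-0.066,-0.105,0.028],[-0.1,-0.105,0.042],[-0.13,-0.105,0.0545]],"angular":[[0,0,0],[0,0,0],[0,0,0],[0,0,0],[0,0,0],[0,0,0],[0,0,0],[0,0,0]],"grip":[220,220,220,220,220,220,220,220]}' 25;  python3 -m pendant '{"slide":[[-0.028,0,0.012],[-0.053,0,0.022],[-0.075,0,0.0315],[-0.088,0.01,0.037],[-0.0896,0.03,0.0375],[-0.0896,0.05,0.0375],[-0.0896,0.05,0.0375],[-0.0896,0.05,0.0375]],"angular":[[0,0,0],[0,0,0],[0,0,0],[0,0,0],[0,0,0],[0,0,0],[0,0,0],[0,0,0]],"grip":[220,220,220,220,220,220,220,220]}' 25
python3 - <<'E'
from seg import *
d=snap("w18"); report(d,["yellow"],8,amin=200); mv((611,247.3,210),-20)
E
```

```text
t: 17.67
tool_pos: [546.2, 177.2, 306.9]
tool_rot: [[-0.343, 0.001, 0.939], [-0.939, 0.001, -0.343], [-0.001, -1.0, 0.001]]
contact_force: [1.0, -0.2, -0.7]
gripper_width: 49.6
t: 18.33
tool_pos: [610.3, 246.9, 255.1]
tool_rot: [[-0.342, -0.003, 0.94], [-0.94, -0.002, -0.342], [0.003, -1.0, -0.003]]
contact_force: [0.7, -0.3, -1.0]
gripper_width: 49.8
w18 t 18.3833 [610.9 247.2 256.5] -20.03 w 49.16926921709531 F [-0.3 -0.3 -0.2]
yellow [316.  17.] 910 [655.6 381.9  56.2  14.2 -20. ] cen [655.5 380.9] dz [7.6 8.6 9.5]
yellow [623. 170.] 227 [803.1 238.9  12.   10.4  76.2] cen [802.4 239.1] dz [10.  11.  11.9]
yellow [321. 290.] 8093 [604.9 232.4 104.4  70.8  67.9] cen [602.5 227. ] dz [ 8.7 76.3 77.1]
yellow [632. 231.] 216 [802.8 198.9  11.5   8.7  82.8] cen [802.9 198.6] dz [10.2 11.2 12. ]
yellow [190. 392.] 410 [488.3 186.6  59.4   8.5  63.6] cen [487.2 185.9] dz [169.6 173.2 174.6]
yellow [450. 392.] 444 [662.8 123.8  59.9  11.6  74. ] cen [663.5 121.6] dz [169.1 172.9 174.5]
now [610.9 247.2 256.5] yaw -20.03 j [-14.0, 48.0, -19.0, 92.0, 20.0, 44.0, -61.0] | slide [-0.0002, 0.0465, 0.0] angular [0, np.float64(-0.03), 0] dist 47.0
```

View pics/w18.png

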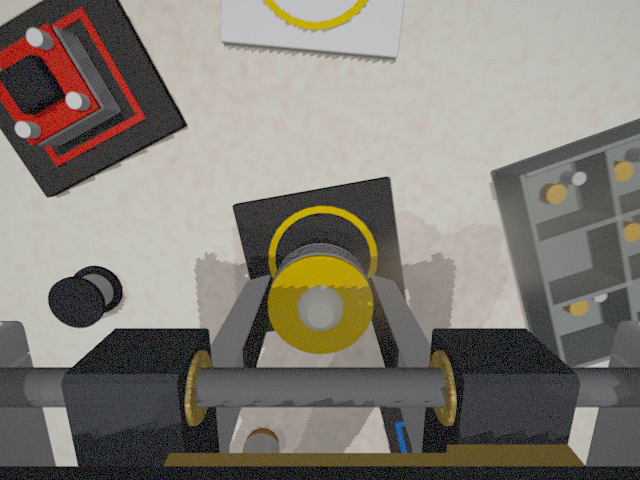

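```bash
cat >> seg.py <<'E'
from scipy.optimize import least_squares
def circ(d,col,z,vmin,vmax,umin,umax):
    R=d["tool_rot"];p=d["tool_pos"]; m=np.zeros((480,640),bool)
    for c in comps(d,col,amin=80): m|=c[0]
    m=m.copy(); m[vmax:]=0; m[:vmin]=0; m[:,:umin]=0; m[:,umax:]=0
    P=planar(d,m,z)
    f=least_squares(lambda q:np.hypot(P[:,0]-q[0],P[:,1]-q[1])-q[2],[P[:,0].mean(),P[:,1].mean()-20,33])
    q=f.x; e=q[:2]-p[:2]; print("circle",q.round(1),"rms",np.sqrt(np.mean(f.fun**2)).round(2),"rel toolx,z",(e@R[:2,0]).round(2),(e@R[:2,2]).round(2))
    # fixed R fit
    f=least_squares(lambda q:np.hypot(P[:,0]-q[0],P[:,1]-q[1])-33,q[:2]); e=f.x-p[:2]; print("fixedR",f.x.round(1),"rel",(e@R[:2,0]).round(2),(e@R[:2,2]).round(2))
E
python3 - <<'E'
from seg import *
d=load("w18.npz"); circ(d,"yellow",8,190,243,255,400)
R=d["tool_rot"];p=d["tool_pos"]
for uv in ((320,255),(268,305),(373,305),(320,353)):
    X=px2plane(d,uv,76.7)[:2]-p[:2]; print(uv,(X@R[:2,0]).round(1),(X@R[:2,2]).round(1))
E
```

```text
circle [611.1 247.6  33.4] rms 1.42 rel toolx,z -0.43 0.03
fixedR [611.3 248. ] rel -0.9 0.03
(320, 255) -24.7 -1.4
(268, 305) -0.1 -25.8
(373, 305) -0.2 23.5
(320, 353) 25.3 -1.4
```

```bash
python3 -m pendant '{"slide":[[-0.0006,0.01,0.0003],[-0.0006,0.02,0.0003],[-0.0006,0.03,0.0003],[-0.0006,0.035,0.0003],[-0.0006,0.035,0.0003],[-0.0006,0.035,0.0003],[-0.0006,0.035,0.0003],[-0.0006,0.035,0.0003]],"angular":[[0,0,0],[0,0,0],[0,0,0],[0,0,0],[0,0,0],[0,0,0],[0,0,0],[0,0,0]],"grip":[220,220,220,220,220,220,220,220]}' 25
python3 - <<'E'
from seg import *
d=snap("w19"); circ(d,"yellow",8,190,243,240,420)
E
```

```text
t: 19.05
tool_pos: [611.7, 247.9, 222.0]
tool_rot: [[-0.343, 0.001, 0.94], [-0.94, 0.0, -0.343], [-0.001, -1.0, 0.001]]
contact_force: [1.0, 0.0, -1.0]
gripper_width: 49.2
w19 t 19.1 [611.7 247.9 222. ] -20.03 w 49.389764882114584 F [-0.2 -0.9 -1.7]
circle [610.3 246.3  34.5] rms 1.37 rel toolx,z 1.95 -0.78
fixedR [610.9 247.9] rel 0.26 -0.78
```

View pics/w19.png

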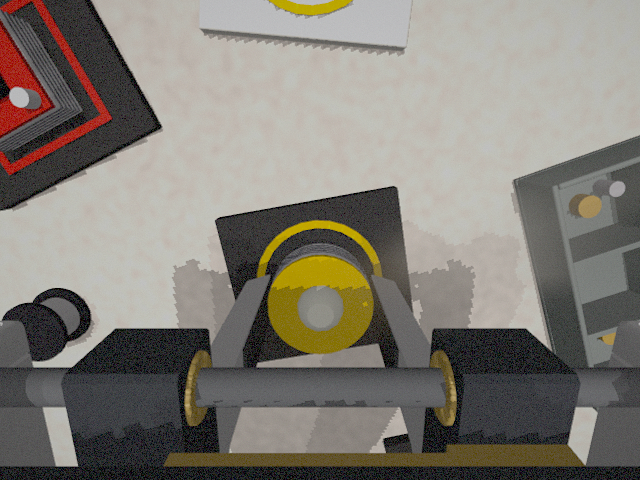

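```bash
python3 -m pendant '{"slide":[[0.0002,0.004,-0.0003],[0.0003,0.007,-0.0006],[0.0003,0.0095,-0.0006],[0.0003,0.011,-0.0006],[0.0003,0.0122,-0.0006],[0.0003,0.0122,-0.0006],[0.0003,0.0122,-0.0006],[0.0003,0.0122,-0.0006]],"angular":[[0,0,0],[0,0,0],[0,0,0],[0,0,0],[0,0,0],[0,0,0],[0,0,0],[0,0,0]],"grip":[220,220,220,220,220,220,220,220]}' 25; python3 -m pendant '{"slide":[[0,0,0],[0,0,0],[0,0,0],[0,0,0],[0,-0.012,0],[0,-0.035,0],[0,-0.06,0],[0,-0.085,0]],"angular":[[0,0,0],[0,0,0],[0,0,0],[0,0,0],[0,0,0],[0,0,0],[0,0,0],[0,0,0]],"grip":[170,110,50,0,0,0,0,0]}' 20; python3 -c "
from seg import *
d=snap('w20'); report(d,['yellow'],31,amin=1000)"
```

```text
t: 19.77
tool_pos: [610.6, 247.6, 209.7]
tool_rot: [[-0.343, -0.0, 0.94], [-0.94, -0.0, -0.343], [0.001, -1.0, -0.0]]
contact_force: [-2.5, -1.1, 4.2]
gripper_width: 49.4
t: 20.43
tool_pos: [610.8, 247.7, 295.7]
tool_rot: [[-0.342, -0.0, 0.94], [-0.94, 0.0, -0.342], [-0.0, -1.0, -0.0]]
contact_force: [1.0, 0.2, 0.5]
gripper_width: 90.1
w20 t 20.4833 [612.5 248.8 301.3] -20.04 w 92.54856084953114 F [1.4 1.3 2. ]
yellow [321. 249.] 4848 [612.8 252.6  65.6  65.4 -64.6] cen [611.9 251.1] dz [ 8.1 30.5 31.6]
```

View pics/w20.png

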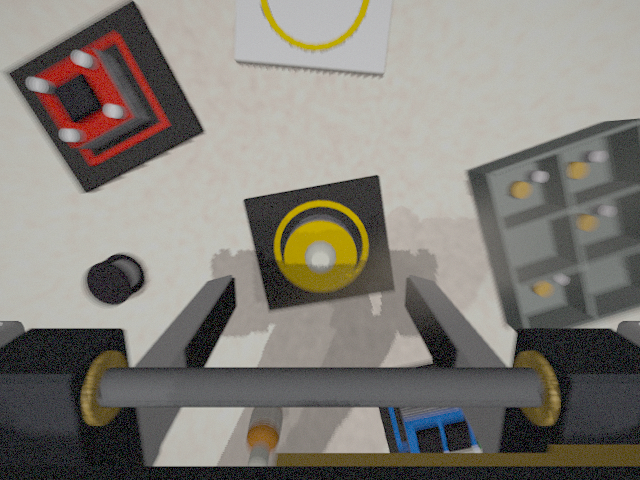

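```bash
python3 -m pendant '{"slide":[[-0.005,-0.03,-0.005],[-0.012,-0.065,-0.012],[-0.02,-0.105,-0.02],[-0.028,-0.145,-0.029],[-0.036,-0.185,-0.038],[-0.043,-0.22,-0.045],[-0.046,-0.24,-0.049],[-0.046,-0.24,-0.049]],"angular":[[0,0,0],[0,0,0],[0,0,0],[0,0,0],[0,0,0],[0,0,0],[0,0,0],[0,0,0]],"grip":[0,0,0,0,0,0,0,0]}' 20; python3 -c "
from seg import *
d=snap('w21'); 
print('z8');report(d,['yellow','red','blue','orange'],8,amin=150);print('z31');report(d,['yellow','red','blue'],31,amin=150);snap('s1','scene'); mv((440,-50,400),-20)"
```

```text
t: 21.15
tool_pos: [579.6, 310.0, 541.1]
tool_rot: [[-0.34, 0.009, 0.94], [-0.94, 0.007, -0.34], [-0.01, -1.0, 0.006]]
contact_force: [-0.1, 0.3, 0.1]
gripper_width: 94.0
w21 t 21.2 [580.  308.8 537.8] -19.94 w 93.95590030836544 F [ 0.6 -0.4 -0.8]
z8
yellow [451.  64.] 1785 [802.1 420.3  63.9  43.3 -90. ] cen [802.2 420.8] dz [28.7 30.  31.2]
yellow [353. 113.] 475 [664.2 406.6  69.4  68.  -19.8] cen [664.7 406.9] dz [7.6 8.7 9.9]
yellow [354. 238.] 1304 [610.6 247.2  69.7  69.3  25.9] cen [610.9 244.4] dz [ 8.2 30.4 32. ]
yellow [564. 392.] 366 [ 849.2 -112.9  126.6   22.6   84.8] cen [ 850.3 -117.9] dz [456.6 460.1 461.2]
yellow [ 76. 395.] 330 [112.9 154.1 122.3  24.1  58.2] cen [107.  150.2] dz [456.6 459.5 460.7]
red [246. 163.] 1479 [507.8 393.1  65.   64.9   5.8] cen [506.  394.8] dz [ 7.6 10.4 31.8]
blue [403. 333.] 491 [642.5  74.6  66.6  57.4  84.6] cen [634.6  74.7] dz [ 8.3 30.3 32.1]
orange [314. 446.] 327 [434.7 -73.   39.   34.5 -20.2] cen [433.6 -75.1] dz [ 9.6 23.1 33.7]
z31
yellow [451.  64.] 1785 [793.3 418.5  61.   41.3 -90. ] cen [793.3 418.9] dz [28.7 30.  31.2]
yellow [353. 113.] 475 [661.5 405.4  66.3  65.  -19.8] cen [662.  405.7] dz [7.6 8.7 9.9]
yellow [354. 238.] 1304 [610.4 253.1  66.5  66.2  25.9] cen [610.6 250.5] dz [ 8.2 30.4 32. ]
yellow [564. 392.] 366 [838.2 -90.8 120.9  21.6  84.8] cen [839.3 -95.6] dz [456.6 460.1 461.2]
yellow [ 76. 395.] 330 [134.9 164.2 116.9  23.   58.2] cen [129.2 160.5] dz [456.6 459.5 460.7]
red [246. 163.] 1479 [512.1 392.5  62.1  62.    5.8] cen [510.4 394.1] dz [ 7.6 10.4 31.8]
blue [403. 333.] 491 [640.8  88.3  63.6  54.9  84.6] cen [633.2  88.3] dz [ 8.3 30.3 32.1]
s1 t 21.25 [580.2 307.8 535.3] -20.0 w 94.0394200855502 F [ 0.2 -0.3 -0.4]
now [580.2 307.8 535.3] yaw -20.0 j [-17.0, 32.0, -23.0, 74.0, 13.0, 76.0, -61.0] | slide [0.3841, 0.1353, -0.0094] angular [0, np.float64(-0.0), 0] dist 407.0
```

View pics/w21.png

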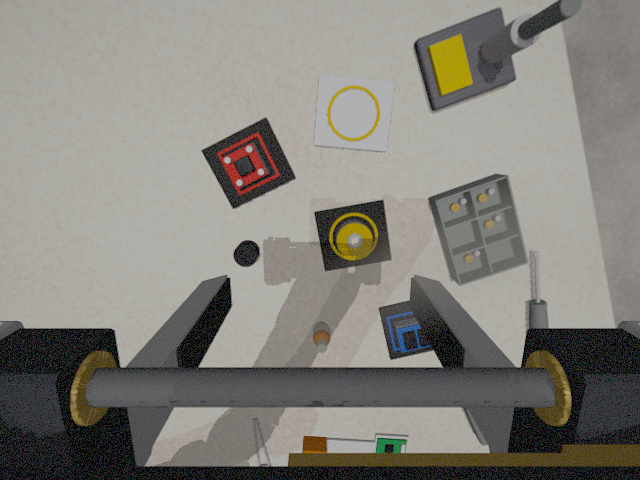

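View pics/s1.png

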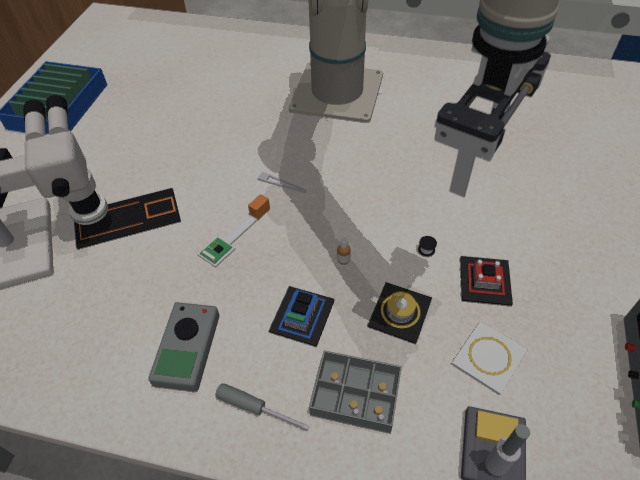

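Run:
```python
from h import *
s=load("scene0.npz");d=load("side0.npz")
from seg import *
# microscope eyepiece points
for uv in ((465,112),(470,118),(445,110),(430,60),(420,180)): print("side",uv,px2depth(d,uv).round(0))
for uv in ((36,110),(60,105),(60,150),(92,210)): print("scene",uv,px2depth(s,uv).round(0))
mv((505,110,420),23)
```

```text
side (465, 112) [ 459. -423.  232.]
side (470, 118) [ 444. -423.  222.]
side (445, 110) [ 497. -399.  234.]
side (430, 60) [ 625. -522.  304.]
side (420, 180) [ 518. -362.   63.]
scene (36, 110) [ 477. -459.  237.]
scene (60, 105) [ 454. -425.  236.]
scene (60, 150) [ 553. -372.  224.]
scene (92, 210) [ 556. -369.   70.]
now [580.2 307.8 535.3] yaw -20.0 j [-17.0, 32.0, -23.0, 74.0, 13.0, 76.0, -61.0] | slide [0.2116, 0.1153, -0.0031] angular [0, np.float64(-43.0), 0] dist 241.0
```

```bash
python3 -m pendant '{"slide":[[0.02,0.01,0],[0.045,0.025,0],[0.075,0.04,-0.001],[0.105,0.057,-0.001],[0.14,0.075,-0.002],[0.175,0.094,-0.003],[0.2,0.108,-0.003],[0.212,0.115,-0.003]],"angular":[[0,-5,0],[0,-11,0],[0,-17,0],[0,-23,0],[0,-29,0],[0,-35,0],[0,-40,0],[0,-43,0]],"grip":[0,0,0,0,0,0,0,0]}' 20; python3 -c "
from seg import *
mv((434,-62,290),66)"
```

```text
t: 21.92
tool_pos: [502.9, 104.4, 415.7]
tool_rot: [[0.39, -0.008, 0.921], [-0.921, -0.004, 0.39], [0.001, -1.0, -0.009]]
contact_force: [0.2, 0.1, 0.8]
gripper_width: 93.9
now [502.9 104.4 415.7] yaw 22.95 j [8.0, 27.0, -34.0, 107.0, 19.0, 52.0, -11.0] | slide [0.1263, 0.1257, -0.1283] angular [0, np.float64(-43.05), 0] dist 220.0
```

```bash
python3 -m pendant '{"slide":[[0.012,0.01,-0.012],[0.032,0.03,-0.032],[0.055,0.053,-0.055],[0.08,0.078,-0.08],[0.103,0.102,-0.105],[0.12,0.119,-0.122],[0.126,0.126,-0.128],[0.126,0.126,-0.128]],"angular":[[0,-6,0],[0,-13,0],[0,-20,0],[0,-27,0],[0,-34,0],[0,-40,0],[0,-43,0],[0,-43,0]],"grip":[0,0,0,0,0,0,0,0]}' 20; python3 -m pendant '{"slide":[[0,0,0],[0,0,0],[0,0,0],[0,0,0],[0,0,0],[0,0,0],[0,0,0],[0,0,0]],"angular":[[0,0,0],[0,0,0],[0,0,0],[0,0,0],[0,0,0],[0,0,0],[0,0,0],[0,0,0]],"grip":[0,0,0,0,0,0,0,0]}' 20; python3 -c "
from seg import *
d=snap('w22');report(d,['orange','green'],34,amin=100); mv((434,-72,208),66)"
```

```text
t: 22.58
tool_pos: [433.5, -59.6, 290.4]
tool_rot: [[0.912, -0.009, 0.411], [-0.411, -0.0, 0.912], [-0.008, -1.0, -0.004]]
contact_force: [0.7, 0.4, -0.0]
gripper_width: 93.9
t: 23.25
tool_pos: [436.5, -56.3, 293.4]
tool_rot: [[0.913, 0.0, 0.407], [-0.407, -0.0, 0.913], [0.0, -1.0, -0.0]]
contact_force: [-0.1, -0.4, 0.1]
gripper_width: 94.1
w22 t 23.3 [436.5 -56.3 293.4] 65.98 w 94.12829301805802 F [-0.3  0.5 -0.9]
orange [298. 261.] 1836 [432.4 -71.9  38.9  23.3 -24.2] cen [432.4 -71.6] dz [33.  34.  34.8]
green [302. 413.] 456 [ 547.  -121.5   35.7   15.6   64.4] cen [ 545.1 -120.9] dz [7.4 8.2 9. ]
now [436.5 -56.3 293.4] yaw 65.98 j [30.0, 35.0, -37.0, 125.0, 39.0, 33.0, 29.0] | slide [0.0041, 0.0854, -0.0153] angular [0, np.float64(-0.02), 0] dist 87.0
```

View pics/w22.png

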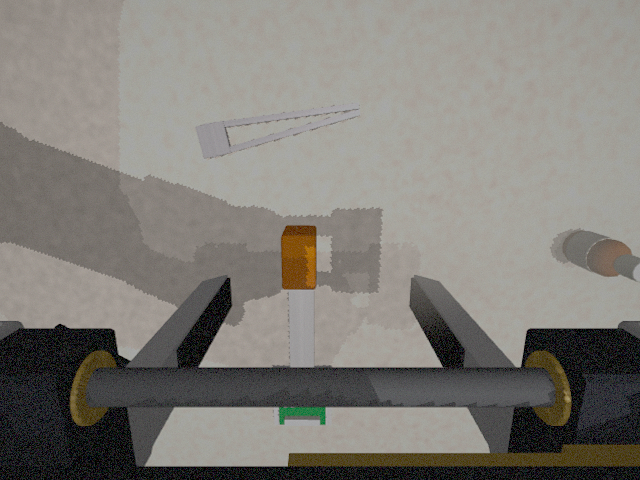

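```bash
python3 -m pendant '{"slide":[[0.001,0.005,-0.005],[0.002,0.018,-0.012],[0.0026,0.032,-0.0159],[0.0026,0.045,-0.0159],[0.0026,0.055,-0.0159],[0.0026,0.055,-0.0159],[0.0026,0.055,-0.0159],[0.0026,0.055,-0.0159]],"angular":[[0,0,0],[0,0.1,0],[0,0.2,0],[0,0.2,0],[0,0.2,0],[0,0.2,0],[0,0.2,0],[0,0.2,0]],"grip":[0,0,0,0,0,0,0,0]}' 20;  python3 -c "
from seg import *
d=snap('w23');report(d,['orange','green'],34,amin=100); mv((432.4,-71.9,208),65.8)"
```

```text
t: 23.97
tool_pos: [432.5, -72.0, 238.5]
tool_rot: [[0.912, 0.0, 0.41], [-0.41, 0.0, 0.912], [0.0, -1.0, 0.0]]
contact_force: [0.5, -0.5, -0.1]
gripper_width: 94.1
w23 t 24.0167 [432.5 -72.1 238.7] 65.77 w 93.97246543363032 F [ 0.3 -0.9 -0.5]
orange [322. 288.] 2889 [432.5 -71.9  38.9  23.2 -23.6] cen [432.3 -71.7] dz [33.1 34.  34.8]
green [321. 434.] 1438 [ 519.9 -111.2   34.7   24.1   65.9] cen [ 518.4 -110.9] dz [7.4 8.1 8.8]
now [432.5 -72.1 238.7] yaw 65.77 j [26.0, 40.0, -29.0, 127.0, 48.0, 25.0, 23.0] | slide [-0.0002, 0.0307, 0.0001] angular [0, np.float64(-0.03), 0] dist 31.0
```

View pics/w23.png

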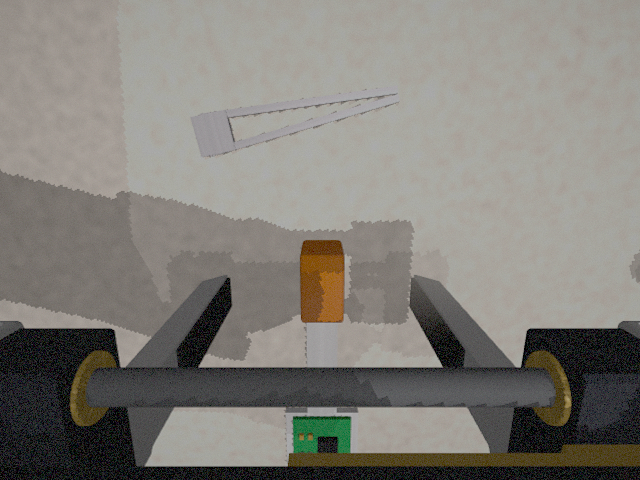

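```bash
python3 -m pendant '{"slide":[[0,0.008,0],[0,0.018,0],[0,0.026,0],[0,0.031,0],[0,0.031,0],[0,0.031,0],[0,0.031,0],[0,0.031,0]],"angular":[[0,0,0],[0,0,0],[0,0,0],[0,0,0],[0,0,0],[0,0,0],[0,0,0],[0,0,0]],"grip":[0,0,0,0,60,110,160,200]}' 35;  python3 -m pendant '{"slide":[[0,0,0],[0,0,0],[0,0,0],[0,0,0],[0,0,0],[0,0,0],[0,0,0],[0,0,0]],"angular":[[0,0,0],[0,0,0],[0,0,0],[0,0,0],[0,0,0],[0,0,0],[0,0,0],[0,0,0]],"grip":[230,255,255,255,255,255,255,255]}' 35
python3 - <<'E'
from seg import *
d=snap("w24"); report(d,["orange"],34,amin=100); mv((410,-214,270),42)
E
```

```text
t: 24.68
tool_pos: [432.5, -72.0, 207.6]
tool_rot: [[0.912, 0.001, 0.41], [-0.41, 0.0, 0.912], [0.001, -1.0, 0.0]]
contact_force: [0.3, -0.3, 0.3]
gripper_width: 70.7
t: 25.35
tool_pos: [432.4, -71.9, 207.3]
tool_rot: [[0.912, 0.0, 0.41], [-0.41, 0.0, 0.912], [0.0, -1.0, 0.0]]
contact_force: [-0.3, -0.3, 0.3]
gripper_width: 23.5
w24 t 25.4 [432.4 -71.9 207.3] 65.77 w 23.634815943117363 F [ 0.6 -0.3 -0.4]
orange [320. 307.] 4583 [428.3 -70.9  48.3  23.4 -24.2] cen [428.9 -71. ] dz [27.1 33.8 34.6]
orange [ 70. 452.] 295 [ 449.5 -222.9   21.     8.7   31.6] cen [ 449.9 -220.6] dz [6.1 6.9 7.6]
now [432.4 -71.9 207.3] yaw 65.77 j [22.0, 43.0, -24.0, 128.0, 54.0, 20.0, 18.0] | slide [0.0379, -0.0627, -0.1388] angular [0, np.float64(23.77), 0] dist 157.0
```

View pics/w24.png

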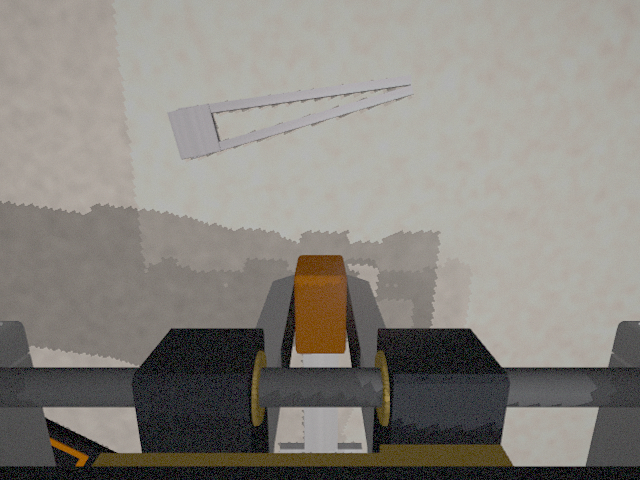

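Run:
```python
from seg import *
for n in ("scene0.npz","side0.npz"):
    d=load(n); print(n)
    for vm in (60,40):
        for m,c,a,st in comps(d,"orange",vmin=vm,amin=20,smin=100): print(c,a,rect(planar(d,m,6)))
        for m,c,a,st in comps(d,"red",vmin=vm,amin=20,smin=100): print('r',c,a,rect(planar(d,m,6)))
for n,c,w,h in (("scene0",(127,218),60,45),("side0",(418,205),50,40)):
    d=load(n+".npz"); im=d["frame"][c[1]-h:c[1]+h,c[0]-w:c[0]+w,::-1]
    cv2.imwrite(f"pics/{n}_stage.png",cv2.resize(np.clip((im/255.)**0.6*255,0,255).astype(np.uint8),None,fx=6,fy=6,interpolation=cv2.INTER_CUBIC))
```

```text
scene0.npz
[258. 202.] 172 [412.6 -83.8  43.9  24.9 -24.3]
[159. 207.] 131 [ 470.  -282.7   59.2   44.3  -57.2]
[345. 249.] 29 [495.  123.5  16.7  11.4 -54.8]
[334. 376.] 40 [758.  159.3  11.   10.9 -30.8]
[382. 386.] 41 [758.3 240.   10.5   9.8   9.5]
[353. 404.] 44 [798.2 200.1  11.7  10.2  37.6]
[378. 409.] 43 [797.9 240.   10.1   9.6   9.8]
r [387. 219.] 175 [396.2 190.2  46.   45.6  29.4]
r [486. 279.] 196 [506.  394.9  63.7  63.5   5.7]
[259. 206.] 367 [422.8 -77.3  56.9  45.8 -25.2]
[159. 207.] 183 [ 469.9 -283.    60.6   46.5  -57.2]
[123. 206.] 36 [ 483.9 -361.    64.9    2.9  -57.7]
[120. 229.] 58 [ 543.3 -339.3   92.8    4.4  -57.1]
[344. 250.] 91 [498.  119.8  24.6  23.6  11.5]
[334. 376.] 45 [758.4 159.7  12.2  11.3  44.9]
[382. 386.] 47 [759.2 240.1  12.2   9.8   9.5]
[353. 404.] 49 [798.5 199.8  12.1  11.6  -6.8]
[378. 410.] 51 [799.5 240.3  13.2   9.6   9.8]
r [387. 219.] 216 [396.8 190.5  47.3  45.6  29.4]
r [486. 279.] 278 [505.7 395.   65.4  64.6   5.9]
r [631. 347.] 21 [595.5 641.2  10.5   6.7  68.1]
side0.npz
[500.  79.] 16302 [ 1298.7 -2440.4  3577.8  1177.8   -
[... 309 characters left out ...]

[196. 302.] 34 [593.7 269.6  16.8   9.1  42.9]
r [295. 320.] 188 [422.7 178.2  44.6  41.1  33.1]
r [167. 357.] 490 [511.6 391.3  68.7  67.6   5.9]
[507.  78.] 21001 [ 1296.8 -2444.1  3581.8  1183.    -74.5]
[404. 199.] 52 [ 548.2 -348.4  111.9    6.2  -57.7]
[429. 204.] 30 [ 487.3 -366.9   75.9    5.   -57.6]
[416. 218.] 184 [ 471.8 -285.4   70.    47.4  -57.3]
[376. 255.] 300 [444.1 -89.9  86.5  36.  -55.6]
[280. 273.] 70 [545.8  95.5  24.8  20.3 -44. ]
[191. 283.] 21 [646.9 240.4  13.9  10.8 -16.9]
[214. 296.] 31 [585.1 232.3  42.6  10.3 -72. ]
[196. 302.] 34 [593.7 269.6  16.8   9.1  42.9]
r [295. 320.] 188 [422.7 178.2  44.6  41.1  33.1]
r [166. 357.] 539 [511.5 391.4  69.3  68.5   5.8]
```

View pics/scene0_stage.png

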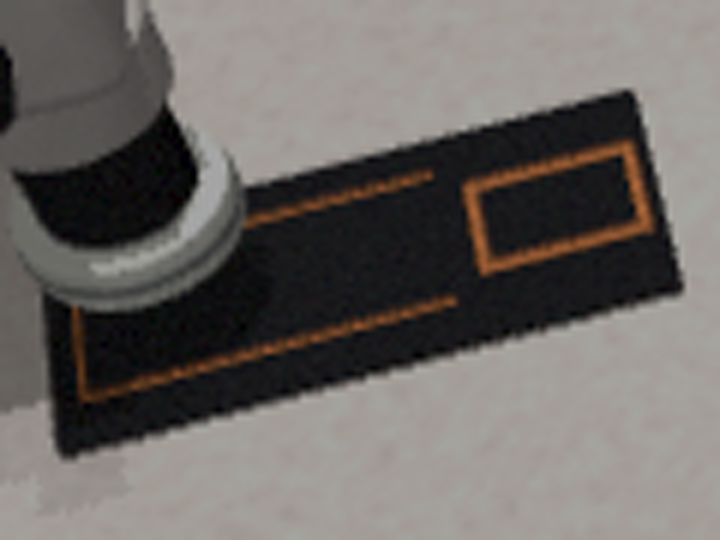

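View pics/side0_stage.png

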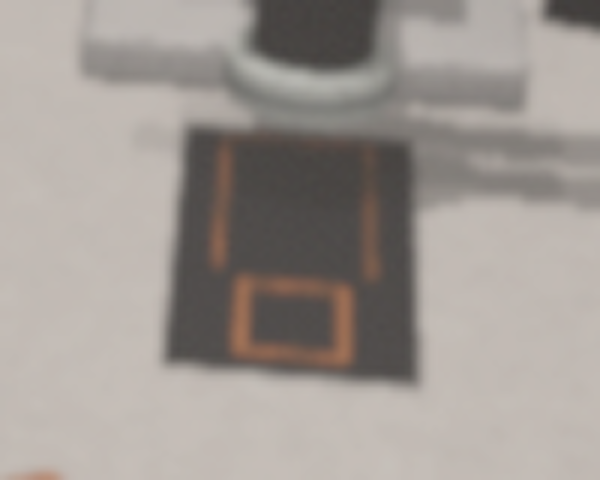

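```bash
python3 -m pendant '{"slide":[[0,-0.012,0],[0.004,-0.035,0],[0.02,-0.065,0.001],[0.05,-0.09,0.001],[0.085,-0.11,0.002],[0.12,-0.12,0.003],[0.15,-0.123,0.004],[0.16,-0.123,0.004]],"angular":[[0,0,0],[0,0,0],[0,0,0],[0,0,0],[0,0,0],[0,0,0],[0,0,0],[0,0,0]],"grip":[255,255,255,255,255,255,255,255]}' 35;  python3 -m pendant '{"slide":[[0,0,0],[0,0,0],[0,0,0],[0,0,0],[0,0,0],[0,0,0],[0,0,0],[0,0,0]],"angular":[[0,0,0],[0,0,0],[0,0,0],[0,0,0],[0,0,0],[0,0,0],[0,0,0],[0,0,0]],"grip":[255,255,255,255,255,255,255,255]}' 35
python3 - <<'E'
from seg import *
d=snap("w25")
for vm in (60,40):
  report(d,["orange"],6,amin=40,vmin=vm,smin=120)
d=load("w2.npz"); report(d,["orange"],6,amin=200)
E
```

```text
t: 26.07
tool_pos: [583.4, -136.6, 331.3]
tool_rot: [[0.91, 0.006, 0.414], [-0.414, -0.001, 0.91], [0.005, -1.0, 0.002]]
contact_force: [0.9, -0.2, -2.6]
gripper_width: 23.9
t: 26.73
tool_pos: [579.8, -133.9, 330.4]
tool_rot: [[0.912, 0.0, 0.41], [-0.41, -0.0, 0.912], [0.0, -1.0, -0.0]]
contact_force: [-0.1, 0.2, -1.6]
gripper_width: 24.0
w25 t 26.7833 [ 579.8 -134.   330.4] 65.78 w 23.811067718585264 F [-0.3 -0.3 -1.6]
orange [633.  10.] 319 [518.9 144.   18.7  10.7 -11.5] cen [517.8 145. ] dz [39.  40.8 43. ]
orange [104. 188.] 1132 [ 470.3 -282.4   60.6   44.5  -57.2] cen [ 469.6 -282. ] dz [5.8 6.8 7.7]
orange [ 32. 249.] 302 [ 489.9 -370.3   89.6    2.7  -57.2] cen [ 488.5 -368. ] dz [5.8 6.7 7.7]
orange [ 89. 302.] 386 [ 552.1 -351.9  125.7   10.9  -61.5] cen [ 551.  -350.8] dz [5.9 6.9 7.7]
orange [320. 304.] 4896 [ 639.1 -161.5   95.9   46.4  -24.3] cen [ 637.9 -160.9] dz [142.9 156.8 157.7]
orange [385. 376.] 64 [ 730.4 -134.5   25.4    3.7  -17.9] cen [ 730.9 -134.8] dz [245.4 246.9 248.3]
orange [387. 401.] 59 [ 756.4 -142.9   22.8    3.9  -21.4] cen [ 757.1 -142.9] dz [24
[... 305 characters left out ...]
orange [ 88. 304.] 436 [ 552.1 -352.1  126.1   11.1  -61.3] cen [ 552.  -352.4] dz [5.8 6.9 7.7]
orange [320. 304.] 4954 [ 639.1 -161.4   95.8   46.9  -24. ] cen [ 637.8 -161. ] dz [142.9 156.8 157.7]
orange [258. 388.] 452 [ 694.1 -251.7   83.2   13.1  -28.6] cen [ 693.1 -251.7] dz [240.4 247.  249.6]
orange [383. 389.] 467 [ 743.1 -142.3   83.    12.5  -19.8] cen [ 743.2 -141.6] dz [240.5 246.8 249.6]
orange [325. 457.] 5503 [ 782.2 -245.4  427.9   24.9   65.9] cen [ 794.2 -226. ] dz [253.6 255.6 257. ]
orange [239. 352.] 553 [435.2 -82.5  44.3  41.6 -24. ] cen [434.6 -83.2] dz [15.1 33.3 35.1]
orange [226. 451.] 243 [ 470.6 -283.5   61.4   45.3  -57.4] cen [ 469.8 -278.6] dz [6.  7.  8.3]
```

View pics/w25.png

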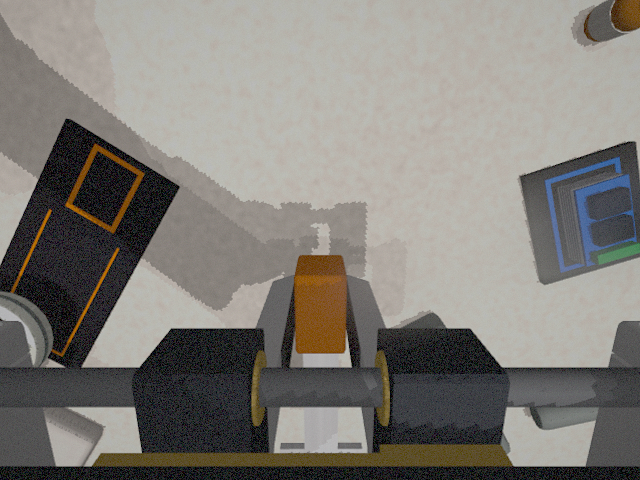

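Run:
```python
from seg import *
d=load("w25.npz");R=d["tool_rot"];p=d["tool_pos"]
m=[c for c in comps(d,"orange",amin=1000) if 280<c[1][0]<360 and c[1][1]<330][0][0]
print(np.nonzero(m.any(1))[0][[0,-1]])
for v in (290,310,330,345): u=np.nonzero(m[v])[0]; X=[(px2plane(d,(x,v),157.1)[:2]-p[:2]) for x in (u[0]-.5,u[-1]+.5)]; print(v,u[0],u[-1],[(x@R[:2,2]).round(2) for x in X],(X[0]@R[:2,0]).round(1))
col=d["frame"][250:360,320].astype(int); print([(250+i,c.tolist()) for i,c in enumerate(col) if i%2==0 and (i<40 or i>90)])
for v in (352.5,353.5,275,278,256): print(v,((px2plane(d,(320,v),157.1)[:2]-p[:2])@R[:2,0]).round(1))
g=cv2.imread("pics/w25.png")[240:470,250:400]; cv2.imwrite("pics/w25c.png",cv2.resize(g,None,fx=2.5,fy=2.5,interpolation=cv2.INTER_CUBIC))
mv((470.3-.5417*105,-282.4+.8406*105,260),32.8)
```

```text
[255 353]
290 295 346 [np.float64(-12.28), np.float64(11.07)] -12.0
310 296 345 [np.float64(-11.99), np.float64(10.8)] -2.2
330 296 345 [np.float64(-12.15), np.float64(10.99)] 7.9
345 296 344 [np.float64(-12.28), np.float64(10.67)] 15.7
[(250, [135, 126, 116]), (252, [141, 131, 120]), (254, [134, 126, 115]), (256, [61, 28, 0]), (258, [60, 21, 0]), (260, [56, 19, 0]), (262, [63, 25, 5]), (264, [67, 32, 13]), (266, [65, 33, 9]), (268, [60, 23, 0]), (270, [65, 30, 9]), (272, [69, 39, 26]), (274, [64, 28, 0]), (276, [90, 35, 0]), (278, [100, 43, 10]), (280, [100, 47, 3]), (282, [106, 51, 10]), (284, [103, 50, 14]), (286, [84, 39, 8]), (288, [88, 42, 20]), (342, [89, 43, 16]), (344, [81, 34, 0]), (346, [85, 40, 3]), (348, [86, 40, 0]), (350, [81, 35, 0]), (352, [82, 35, 7]), (354, [147, 145, 148]), (356, [143, 139, 142]), (358, [142, 138, 139])]
352.5 19.6
353.5 20.1
275 -19.1
278 -17.7
256 -27.9
now [ 579.8 -134.   330.4] yaw 65.78 j [35.0, 42.0, -41.0, 100.0, 34.0, 52.0, 45.0] | slide [-0.1271, 0.0704, -0.1231] angular [0, np.float64(32.98), 0] dist 190.0
```

View pics/w25c.png

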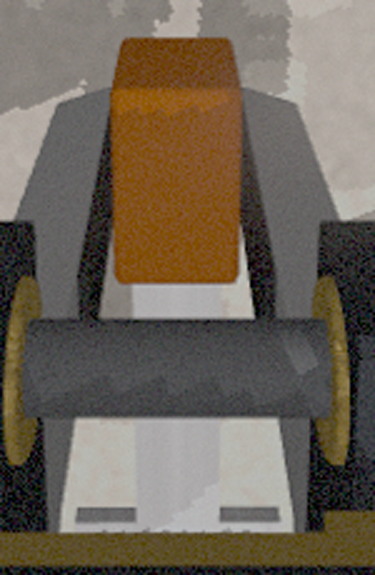

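```bash
python3 -m pendant '{"slide":[[-0.012,0.006,-0.012],[-0.033,0.017,-0.032],[-0.057,0.031,-0.055],[-0.082,0.045,-0.079],[-0.105,0.058,-0.102],[-0.12,0.067,-0.117],[-0.1271,0.0704,-0.1231],[-0.1271,0.0704,-0.1231]],"angular":[[0,3,0],[0,8,0],[0,14,0],[0,20,0],[0,26,0],[0,31,0],[0,33,0],[0,33,0]],"grip":[255,255,255,255,255,255,255,255]}' 35; python3 -m pendant '{"slide":[[0,0.005,0],[0,0.012,0],[0,0.02,0],[0,0.025,0],[0,0.025,0],[0,0.025,0],[0,0.025,0],[0,0.025,0]],"angular":[[0,0,0],[0,0,0],[0,0,0],[0,0,0],[0,0,0],[0,0,0],[0,0,0],[0,0,0]],"grip":[255,255,255,255,255,255,255,255]}' 35
python3 - <<'E'
from seg import *
snap("w26"); snap("side1","side"); snap("s2","scene")
mv((413.4,-194.1,216.5),32.8)
E
```

```text
t: 27.45
tool_pos: [410.8, -194.9, 259.3]
tool_rot: [[0.539, -0.004, 0.843], [-0.843, -0.0, 0.539], [-0.002, -1.0, -0.004]]
contact_force: [-0.6, 0.5, -1.5]
gripper_width: 23.6
t: 28.12
tool_pos: [413.7, -194.1, 235.0]
tool_rot: [[0.541, 0.0, 0.841], [-0.841, -0.0, 0.541], [0.0, -1.0, 0.0]]
contact_force: [-0.5, 0.0, -1.2]
gripper_width: 23.8
w26 t 28.1667 [ 413.7 -194.1  235.1] 32.78 w 23.76231756879621 F [-0.2 -0.5 -1.6]
side1 t 28.2167 [ 413.6 -194.2  235.1] 32.77 w 23.824123826873887 F [ 1.1  0.4 -2.1]
s2 t 28.2667 [ 413.6 -194.2  235.1] 32.77 w 23.378241017512956 F [ 0.5  0.3 -1.7]
now [ 413.6 -194.2  235.1] yaw 32.77 j [37.0, 40.0, -23.0, 125.0, 40.0, 23.0, 15.0] | slide [-0.0002, 0.0186, -0.0001] angular [0, np.float64(-0.03), 0] dist 19.0
```

View pics/side1.png

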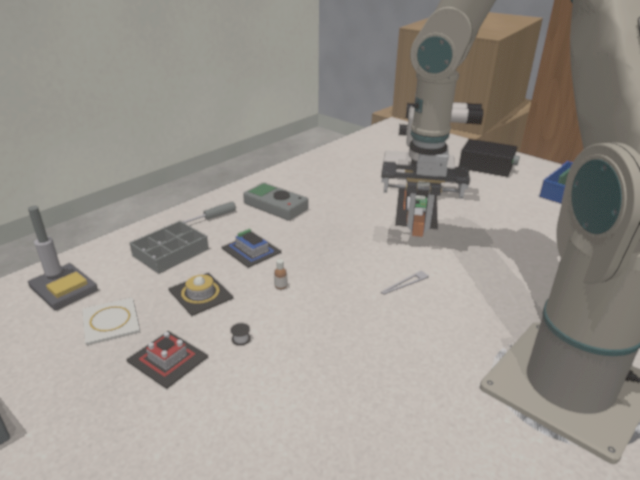

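View pics/s2.png

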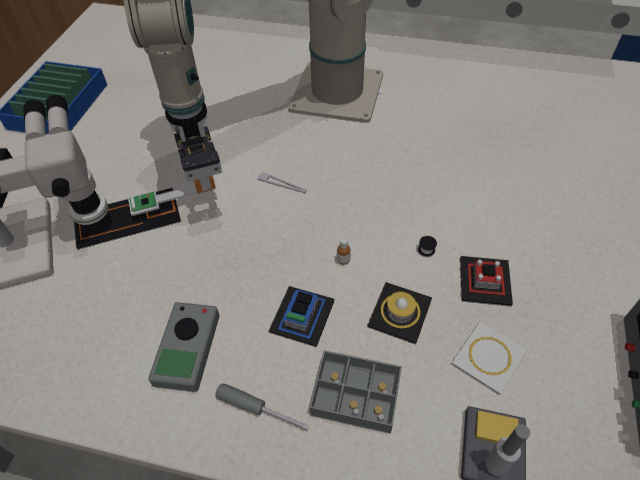

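```bash
python3 -m pendant '{"slide":[[0,0.005,0],[0,0.011,0],[0,0.016,0],[0,0.019,0],[0.006,0.019,0],[0.015,0.019,0],[0.024,0.019,0],[0.032,0.019,0]],"angular":[[0,0,0],[0,0,0],[0,0,0],[0,0,0],[0,0,0],[0,0,0],[0,0,0],[0,0,0]],"grip":[255,255,255,255,255,255,255,255]}' 35; python3 -m pendant '{"slide":[[0.008,0,0],[0.018,0,0],[0.028,0,0],[0.037,0,0],[0.042,0,0],[0.045,0,0],[0.045,0,0],[0.045,0,0]],"angular":[[0,0,0],[0,0,0],[0,0,0],[0,0,0],[0,0,0],[0,0,0],[0,0,0],[0,0,0]],"grip":[255,255,255,255,255,255,255,255]}' 35
python3 - <<'E'
from seg import *
snap("w27"); snap("s3","scene")
mv((470.3,-282.4,213.3),32.8)
E
```

```text
t: 28.93
tool_pos: [431.7, -222.4, 216.1]
tool_rot: [[0.541, 0.001, 0.841], [-0.841, -0.001, 0.541], [0.001, -1.0, 0.001]]
contact_force: [-0.4, 0.0, -1.8]
gripper_width: 23.4
t: 29.6
tool_pos: [455.0, -258.6, 215.8]
tool_rot: [[0.541, -0.0, 0.841], [-0.841, 0.0, 0.541], [-0.001, -1.0, -0.0]]
contact_force: [-0.2, 0.6, -1.6]
gripper_width: 23.6
w27 t 29.65 [ 454.9 -258.4  215.8] 32.8 w 23.62698868370219 F [-0.4 -0.5 -1.9]
s3 t 29.7 [ 454.9 -258.3  215.8] 32.82 w 23.99489980527477 F [ 0.9  0.8 -1.8]
now [ 454.9 -258.3  215.8] yaw 32.82 j [43.0, 45.0, -25.0, 115.0, 39.0, 29.0, 22.0] | slide [0.0286, 0.0025, -0.0001] angular [0, np.float64(0.02), 0] dist 29.0
```

View pics/w27.png

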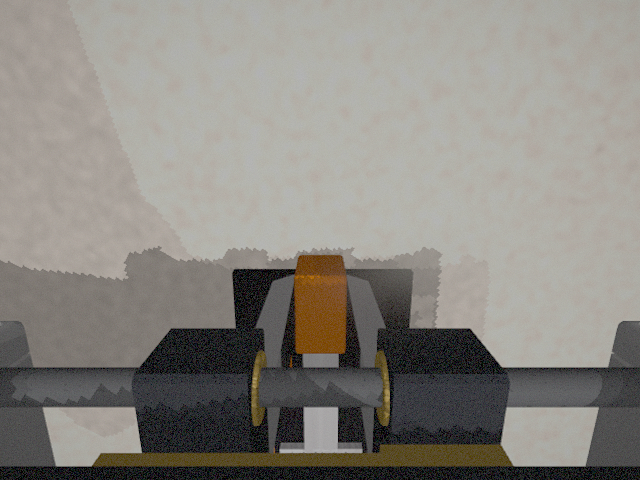

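View pics/s3.png

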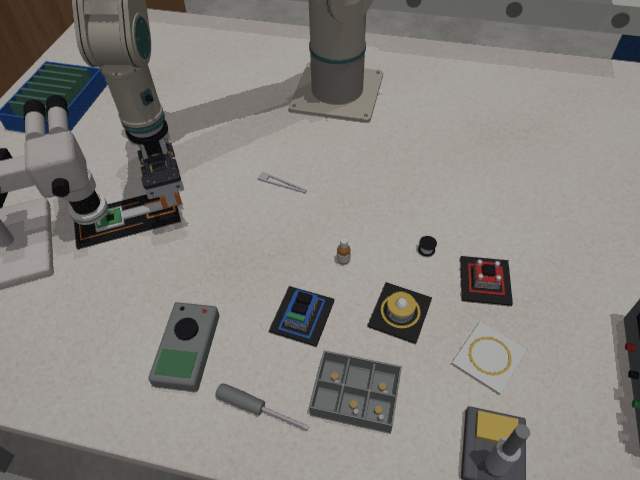

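```bash
python3 -m pendant '{"slide":[[0.006,0,0],[0.014,0,0],[0.021,0,0],[0.026,0.0005,0],[0.0285,0.001,0],[0.0285,0.001,0],[0.0285,0.001,0],[0.0285,0.001,0]],"angular":[[0,0,0],[0,0,0],[0,0,0],[0,0,0],[0,0,0],[0,0,0],[0,0,0],[0,0,0]],"grip":[255,255,255,255,255,255,255,255]}' 35
python3 - <<'E'
from seg import *
d=snap("w28")
mv((470.3,-282.4,213.3),32.8)
# stage near edge, in tool frame at z=6
R=d["tool_rot"];p=d["tool_pos"]
for uv in ((233,269),(412,269)):
    X=px2plane(d,uv,6)[:2]-p[:2]; print(uv,(X@R[:2,0]).round(1),(X@R[:2,2]).round(1))
E
```

```text
t: 30.37
tool_pos: [470.4, -282.6, 214.8]
tool_rot: [[0.541, -0.0, 0.841], [-0.841, 0.0, 0.541], [-0.001, -1.0, -0.0]]
contact_force: [-0.1, -0.9, -1.9]
gripper_width: 23.6
w28 t 30.4167 [ 470.4 -282.5  214.9] 32.79 w 23.51961858798221 F [ 0.   0.5 -0.7]
now [ 470.4 -282.5  214.9] yaw 32.79 j [45.0, 46.0, -27.0, 111.0, 38.0, 32.0, 25.0] | slide [-0.0002, 0.0016, -0.0] angular [0, np.float64(-0.01), 0] dist 2.0
(233, 269) -9.1 -48.4
(412, 269) -9.3 49.1
```

View pics/w28.png

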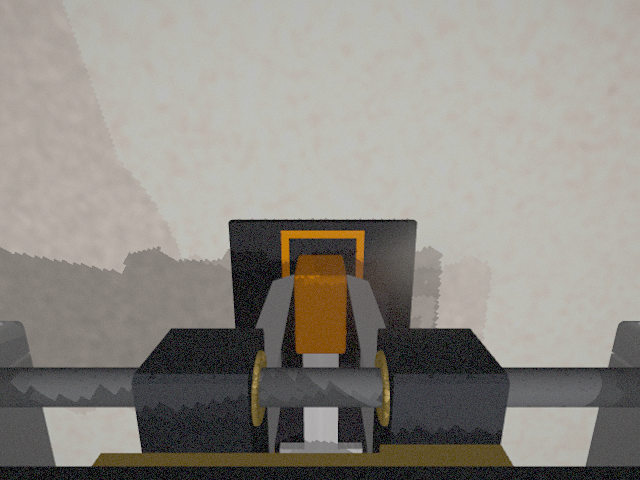

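Run:
```python
from seg import *
d=load("w28.npz");R=d["tool_rot"];p=d["tool_pos"]
def f(uv,z=6):
    X=px2plane(d,uv,z)[:2]-p[:2]; return (X@R[:2,0]).round(1),(X@R[:2,2]).round(1)
m=[c for c in comps(d,"orange",amin=100) if c[1][0]>250 and c[1][0]<400][0][0]
print(np.nonzero(m.any(1))[0][0])
for v in (243,248,252):
    u=np.nonzero(m[v])[0]; g=np.nonzero(np.diff(u)>3)[0]; print(v,u[0],u[-1],[ (u[i],u[i+1]) for i in g],f((u[0]-.5,v)),f((u[-1]+.5,v)))
for u in (300,322,345):
    vv=np.nonzero(m[:246,u])[0]; print(u,vv.min(),vv.max(),f((u,vv.min()-.5)),f((u,vv.max()+.5)))
for v in (219.5,): print("stage edge",f((320,v)))
```

```text
230
243 281 363 [(np.int64(288), np.int64(356))] (np.float64(-23.8), np.float64(-22.1)) (np.float64(-23.9), np.float64(22.2))
248 281 363 [(np.int64(288), np.int64(356))] (np.float64(-21.1), np.float64(-22.2)) (np.float64(-21.1), np.float64(22.3))
252 281 363 [(np.int64(289), np.int64(356))] (np.float64(-18.8), np.float64(-22.2)) (np.float64(-18.9), np.float64(22.4))
300 230 238 (np.float64(-31.2), np.float64(-11.6)) (np.float64(-26.3), np.float64(-11.7))
322 230 238 (np.float64(-31.2), np.float64(0.1)) (np.float64(-26.3), np.float64(0.1))
345 230 238 (np.float64(-31.3), np.float64(12.2)) (np.float64(-26.4), np.float64(12.3))
stage edge (np.float64(-36.6), np.float64(-1.0))
```

```bash
python3 -m pendant '{"slide":[[-0.0003,0,0.0001],[-0.0006,0,0.0003],[-0.0006,0.0006,0.0003],[-0.0006,0.0011,0.0003],[-0.0006,0.0016,0.0003],[-0.0006,0.0018,0.0003],[-0.0006,0.0018,0.0003],[-0.0006,0.0018,0.0003]],"angular":[[0,0,0],[0,0,0],[0,0,0],[0,0,0],[0,0,0],[0,0,0],[0,0,0],[0,0,0]],"grip":[255,255,255,255,255,255,255,255]}' 35; python3 -m pendant '{"slide":[[0,0,0],[0,0,0],[0,0,0],[0,0,0],[0,0,0],[0,0,0],[0,0,0],[0,0,0]],"angular":[[0,0,0],[0,0,0],[0,0,0],[0,0,0],[0,0,0],[0,0,0],[0,0,0],[0,0,0]],"grip":[230,200,180,170,165,160,150,140]}' 20
python3 - <<'E'
from seg import *
d=snap("w29"); snap("s4","scene")
E
```

```text
t: 31.08
tool_pos: [470.5, -282.1, 213.3]
tool_rot: [[0.541, 0.0, 0.841], [-0.841, -0.0, 0.541], [0.0, -1.0, -0.0]]
contact_force: [-0.7, 0.0, 2.6]
gripper_width: 24.2
t: 31.75
tool_pos: [470.5, -282.2, 213.0]
tool_rot: [[0.541, -0.0, 0.841], [-0.841, 0.0, 0.541], [-0.0, -1.0, 0.0]]
contact_force: [-0.7, -0.0, -0.1]
gripper_width: 41.3
w29 t 31.8 [ 470.5 -282.2  213. ] 32.77 w 41.86460245433797 F [ 0.5 -0.8  0.4]
s4 t 31.85 [ 470.5 -282.2  213. ] 32.77 w 42.302318695220215 F [ 0.2  0.  -0.8]
```

View pics/w29.png

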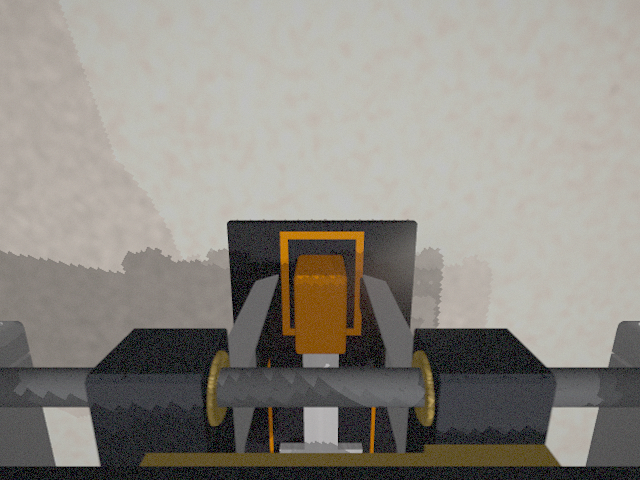

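```bash
python3 -m pendant '{"slide":[[0,-0.006,0],[0,-0.016,0],[0,-0.03,0],[0,-0.05,0],[0,-0.08,0],[-0.01,-0.11,0],[-0.03,-0.13,0],[-0.05,-0.14,0]],"angular":[[0,0,0],[0,0,0],[0,0,0],[0,0,0],[0,0,0],[0,0,0],[0,0,0],[0,0,0]],"grip":[140,120,120,120,120,120,120,120]}' 20; python3 -m pendant '{"slide":[[-0.015,-0.005,0.005],[-0.04,-0.02,0.02],[-0.07,-0.04,0.045],[-0.09,-0.05,0.075],[-0.1,-0.06,0.1],[-0.1,-0.06,0.11],[-0.1,-0.06,0.11],[-0.1,-0.06,0.11]],"angular":[[0,0,0],[0,0,0],[0,0,0],[0,0,0],[0,0,0],[0,0,0],[0,0,0],[0,0,0]],"grip":[0,0,0,0,0,0,0,0]}' 20
python3 - <<'E'
from seg import *
d=snap("w30"); report(d,["orange"],34,amin=100); snap("s5","scene"); snap("side2","side")
E
```

```text
t: 32.52
tool_pos: [444.0, -239.9, 356.5]
tool_rot: [[0.54, 0.005, 0.841], [-0.841, -0.002, 0.54], [0.005, -1.0, 0.003]]
contact_force: [-0.2, 0.1, 0.4]
gripper_width: 50.0
t: 33.18
tool_pos: [481.5, -97.1, 412.4]
tool_rot: [[0.541, -0.002, 0.841], [-0.841, -0.001, 0.541], [-0.0, -1.0, -0.002]]
contact_force: [0.2, -0.2, -0.2]
gripper_width: 94.0
w30 t 33.2333 [481.  -97.8 412.1] 32.69 w 93.83334081171907 F [-0.9  0.2  0.1]
orange [490.  36.] 277 [516.9 125.1  23.1  17.1 -26.8] cen [515.6 123.6] dz [39.  41.  42.9]
orange [242. 339.] 282 [ 475.6 -259.8   54.9   23.5  -57.1] cen [ 479.2 -253.4] dz [5.8 6.8 7.8]
orange [221. 351.] 683 [ 465.1 -276.7   46.7   25.4  -60.7] cen [ 467.  -279.3] dz [24.  39.9 41. ]
orange [259. 428.] 106 [ 555.8 -348.7   69.2    3.6  -59.7] cen [ 553.5 -344.4] dz [5.8 6.9 7.9]
s5 t 33.2833 [480.9 -98.2 412.1] 32.64 w 93.91462088326878 F [-0.3 -1.1  0.2]
side2 t 33.3333 [480.9 -98.2 412.1] 32.62 w 94.12600362970079 F [-0.5 -0.1  0.4]
```

View pics/w30.png

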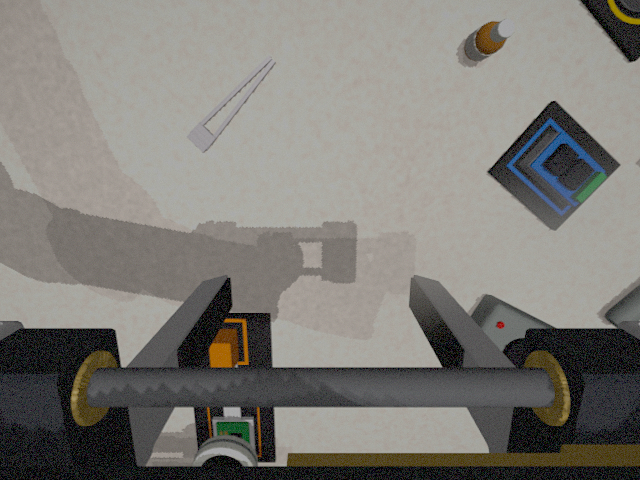

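View pics/s5.png

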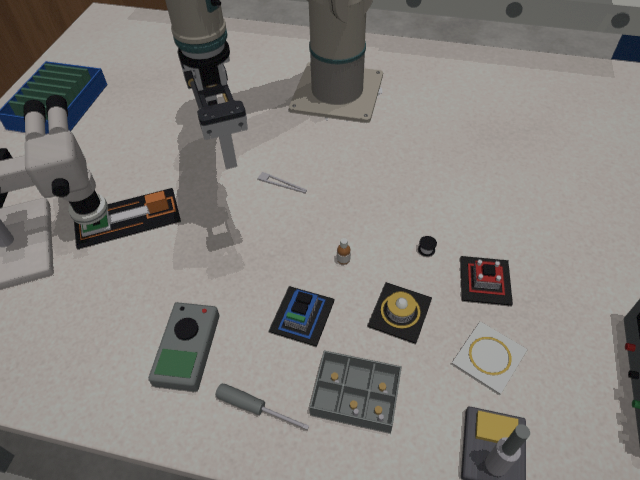

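```bash
python3 -c "
from seg import *
mv((590,-134,380),66)"
```

```text
now [480.9 -98.2 412.1] yaw 32.62 j [36.0, 27.0, -40.0, 110.0, 22.0, 51.0, 18.0] | slide [0.089, 0.0321, 0.0726] angular [0, np.float64(-33.38), 0] dist 119.0
```

```bash
python3 -m pendant '{"slide":[[0.01,0.003,0.008],[0.03,0.01,0.024],[0.05,0.018,0.041],[0.07,0.025,0.057],[0.085,0.03,0.069],[0.089,0.032,0.073],[0.089,0.032,0.073],[0.089,0.032,0.073]],"angular":[[0,-6,0],[0,-13,0],[0,-20,0],[0,-27,0],[0,-33,0],[0,-33.4,0],[0,-33.4,0],[0,-33.4,0]],"grip":[0,0,0,0,0,0,0,0]}' 20;  python3 -m pendant '{"slide":[[0,0,0],[0,0,0],[0,0,0],[0,0,0],[0,0,0],[0,0,0],[0,0,0],[0,0,0]],"angular":[[0,0,0],[0,0,0],[0,0,0],[0,0,0],[0,0,0],[0,0,0],[0,0,0],[0,0,0]],"grip":[0,0,0,0,0,0,0,0]}' 20
python3 - <<'E'
from seg import *
d=snap("w31"); 
print("z6");report(d,["orange","green"],6,amin=100); print("z40");report(d,["orange"],40,amin=100)
c=cv2.imread("pics/w31.png")[100:400,0:300]; cv2.imwrite("pics/w31c.png",cv2.resize(c,None,fx=2,fy=2,interpolation=cv2.INTER_CUBIC))
E
```

```text
t: 34.0
tool_pos: [590.3, -132.2, 380.5]
tool_rot: [[0.914, -0.002, 0.407], [-0.407, 0.0, 0.914], [-0.002, -1.0, -0.0]]
contact_force: [0.2, 0.5, -0.1]
gripper_width: 94.0
t: 34.67
tool_pos: [591.4, -131.8, 381.1]
tool_rot: [[0.915, 0.0, 0.404], [-0.404, -0.0, 0.915], [0.0, -1.0, -0.0]]
contact_force: [-0.7, -0.1, 0.5]
gripper_width: 94.3
w31 t 34.7167 [ 591.4 -131.8  381.1] 66.17 w 94.03387621408366 F [ 0.  -1.1  0.3]
z6
orange [578.  18.] 437 [515.7 144.9  25.6  19.9   0.9] cen [515.5 143.5] dz [38.5 40.8 42.9]
orange [137. 166.] 540 [ 470.5 -282.1   60.1   43.8  -57.1] cen [ 470.5 -269.8] dz [5.8 6.8 7.9]
orange [105. 175.] 1208 [ 465.1 -302.    44.6   25.1  -56.7] cen [ 465.2 -302.1] dz [39. 40. 41.]
orange [ 62. 222.] 226 [ 488.6 -368.2   84.4    2.8  -57. ] cen [ 487.5 -366.4] dz [5.7 6.8 7.7]
orange [111. 271.] 310 [ 552.  -352.1  125.1    9.8  -60.8] cen [ 550.6 -349.9] dz [5.7 6.9 7.9]
green [569. 229.] 280 [695.8  91.4  34.3   8.6  84.3] cen [695.8  91.3] dz [38.  38.9 40. ]
green [431. 415.] 631 [ 853.5 -103.4   66.1   27.7   67.4] cen [ 847.3 -106.9] dz [35.8 36.7 37.6]
z40
orange [578.  18.] 437 [516.4 121.2  23.1  18.    0.9] cen [516.2 120. ] dz [38.5 40.8 42.9]
orange [137. 166.] 540 [ 475.5 -264.9   54.3   39.6  -57.1] cen [ 475.5 -253.8] dz [5.8 6.8 7.9]
orange [105. 175.] 1208 [ 470.6 -282.9   40.4   22.7  -56.7] cen [ 470.7 -283. ] dz [39. 40. 41.]
orange [ 62. 222.] 226 [ 491.9 -342.7   76.3    2.5  -57. ] cen [ 490.9 -341.1] dz [5.7 6.8 7.7]
orange [111. 271.] 310 [ 549.2 -328.2  113.1    8.9  -60.8] cen [ 547.9 -326.2] dz [5.7 6.9 7.9]
```

View pics/w31c.png

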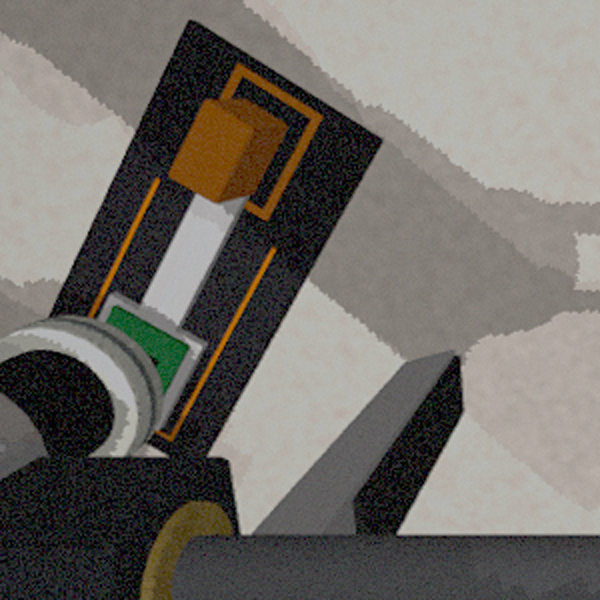

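Run:
```python
from seg import *
# separate outline (z~8) from board (z~31) by depth
for n,col in (("w8","red"),("w21","red"),("w15","blue"),("w30","blue"),("w20","yellow"),("w21","yellow")):
    d=load(n+".npz"); m=np.zeros((480,640),bool)
    for c in comps(d,col,amin=30,vmin=40): m|=c[0]
    v,u=np.nonzero(m); z=d["range_z"][v,u]; X=(np.c_[u,v,np.ones(len(u))]@np.linalg.inv(d["K"]).T*z[:,None]-d["t"])@d["R"]
    for lo,hi,zz in ((6,11,8),(28,34,31)):
        k=(z>0)&(X[:,2]>lo)&(X[:,2]<hi)
        ctr={"red":(508,393),"blue":(656,76),"yellow":(611,247)}[col]
        k&=np.hypot(X[:,0]-ctr[0],X[:,1]-ctr[1])<60
        mm=np.zeros_like(m); mm[v[k],u[k]]=1
        print(n,col,zz,k.sum(),rect(planar(d,mm,zz)))
```

```text
w8 red 8 2521 [508.6 391.4  68.7  66.7 -84. ]
w8 red 31 2687 [507.3 392.8  44.   43.4   6.1]
w21 red 8 872 [507.8 393.   65.9  65.1 -84.2]
w21 red 31 678 [507.5 392.7  44.3  43.5   6. ]
w15 blue 8 2344 [656.2  75.3  87.   63.1  -5.8]
w15 blue 31 2301 [655.3  75.7  64.   39.4  -5.8]
w30 blue 8 871 [655.7  76.9  84.6  61.1  -5.8]
w30 blue 31 1058 [653.7  75.6  64.2  41.   -5.5]
w20 yellow 8 1939 [610.6 246.3  73.2  72.1 -85.9]
w20 yellow 31 3075 [610.2 247.5  49.5  49.1  70. ]
w21 yellow 8 545 [611.1 247.1  71.2  70.6  14.4]
w21 yellow 31 816 [610.6 247.3  48.7  48.5 -19.9]
```

View pics/side2.png

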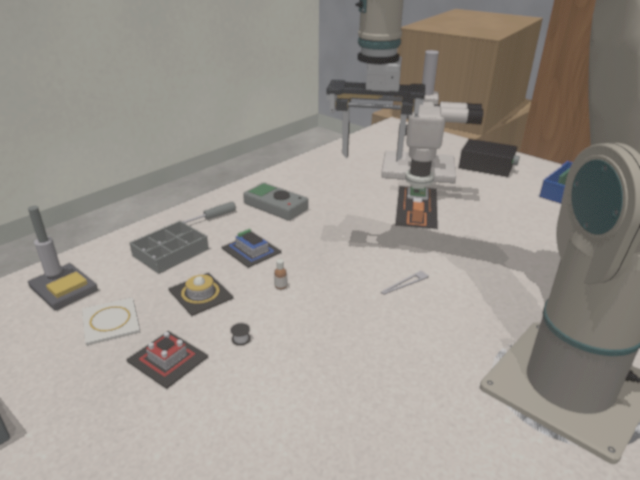

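All three modules sit within about 1–2 mm and 0.5° of their outlines, the carrier within 1 mm and 0.5°, and the bottle is upright. Handing in.

```bash
python3 -c "
from station import ctrl
print(ctrl.close_job()); s=ctrl.sense(); print(s['t'])"
```

```text
the job is handed in; nothing more can be done
None
the job is handed in; nothing more can be done
```

The job is done and handed in at about 35 s of the 93 s. I set the driver on the red pad, the relay on blue and the lamp on yellow. After that I slid the carrier in under the lens by its handle, lowered it onto the stage and let go.

My last checks, from the wrist camera:

| Part | Off centre | Off square |
|---|---|---|
| Driver | about 0.4 mm | 0.2° |
| Relay | about 1 mm | 0–0.3° |
| Lamp | about 0.5 mm | any yaw allowed |
| Carrier handle | 0.8 mm | 0.4° |

- **Relay:** one oblique frame, taken while the arm was still settling, put it 2.4 mm off instead of 1 mm. That is still well inside the outline.
- **Carrier:** the handle's top measured 40 mm above the table, as expected with the carrier flat on the stage. The green board goes in under the ring light.
- **Surroundings:** the flux bottle is still standing and the white look-alike is untouched. The gripper was open and clear of everything at hand-in, and the highest wrist force I saw was about 6 N.

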